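# Set the coffee grinder's grind collar to its orange mark and start it

## Robot

A 6-joint arm with a two-finger parallel gripper is mounted at the origin on a cart in front of the work surface, level with it; the furniture and walls round the work are solid. World frame = base frame: x ahead of the robot, y to its left, z up, the work surface at z = 0. Lengths are in m, angles in degrees, forces in N, time in s.
With the tool pointing down it reaches from about 0.35 to 0.875 m from the base axis. Payload 4.2 kg.
Tool frame: the origin (TCP) lies midway between the tips of the shut fingers; the grasp point (between the pads) lies 19 mm behind it; z points along the fingers, y is the line along which they close (so a half turn about z gives the same grasp; the last joint's range is limited). The gripper opens to 87 mm and grips with 3 to 60 N. Pads are 19 mm wide; open, the fingers measure 117 mm over their backs; the gripper's body (75 mm by 190 mm) begins 51 mm behind the grasp point.
Start: joints at [-55.256, 22.042, 0.453, 0, -68.411, -14.817], TCP at [0.213, -0.588, 0.223] pointing down, gripper open.
Joint ranges: [-179.83, 179.83], [-69.29, 118.12], [-61.27, 80.66], [-181.25, 117.63], [-171.15, -9.14], [-177.46, 177.46]. Speed limits (degrees/s): [159.86, 159.86, 180, 180, 180, 180].

## Interface

Orientations are given as a 3x3 rotation matrix whose columns are the frame's x, y, z axes.
In Python, from station import * gives the robot as it stands. The module is installed in compiled form; this text tells all that it offers.
- The arm moves only by the tool servo_tool, never from a script. Its argument "deltas" is a list of rows, each an object of numbers: "tx", "ty", "tz": the shift along the tool's x, y, z in mm; "ax", "ay", "az": the turn, a rotation vector about the tool's x, y, z in rad; "claw": the finger opening in mm, from 0 to 87. In form: [{"tx": .., "ty": .., "tz": .., "ax": .., "ay": .., "az": .., "claw": ..}, ...]. A call has 1 to 12 rows; each row is the pose to reach, as a shift and turn from the pose commanded when the call began, along the tool's axes at that moment; what a row does not reach only later rows make up. A row lasts 1/12 s, in which the tool goes at most 41.7 mm and 7.16 degrees, less where a joint would pass 70% of its speed; a pose out of reach is approached as far as the arm can. A call with a gripper value outside its range is refused whole. The fingers move at their own pace and stop on an object; the grip force is fixed at half the most. Time passes only in rows, so rows that repeat a pose let the fingers close. It gives the time, the measured TCP pose, the force, the opening and the grip force at its end, in the units of the state.
- sense(): the state, without advancing time (a new reading comes with each control period).
- capture(name): name is "scene" or "top" or "wrist"; returns the picture (480x640x3 uint8, blue, green, red); there is no depth.
- calibration(name): a dict with "fx", "fy", "cx", "cy" (pixels), "cam_to_world" (4x4, takes a point from camera to world coordinates); the wrist camera has in their place "hand_eye" (4x4, takes a point from camera to tool coordinates, whose origin is the TCP and whose axes are the flange's). Camera axes: x right, y down, z forward; pixel columns grow to the right and rows downward; lengths in m; the calibration is good to about 2 mm. A picture is of the moment at which its call begins: read the wrist's pose just before it. calibration takes no time and is no camera call.
- finish_job(): hands the job in; it is judged then, once.
Trained networks look in the newest picture that a camera, given by its name, has taken for a name from the list of things; names that differ only in an ending like _2 or _b are one class to them, and where a whole thing is asked for, a point or a joint stands for the part that bears it (a point fixed in the world has none). Each returns a list of dicts, best first, with "confidence" (0 to 1); they miss things now and then, are a little off and sometimes report something else, mostly with a low value. They report only what shows in the picture. A call takes as long as a camera call.
- recognise(label, camera): "xyz" ([x, y, z] in m, in the coordinates of the camera as it stood for that picture, good to about 4 mm: the middle of the surface that is visible of it).
- trace(label, camera): "mask" (480x640 bool, what is visible of it).
The state is a dict: "time_s": time; "joints": joint angles; "joint_velocities": joint speeds; "effort": joint torques, N m; "tcp_pos": TCP position; "ee_rot": TCP orientation; "wrist_force": force on the tool from outside, world axes, zero at the start; "moment": the same for the moment, N m; "gripper_width": opening from 0.0 (shut) to 1.0 (fully open); "gripper_force": force on a finger pad.
Only numpy, scipy, OpenCV 4.12 (cv2) and the standard library are available. Lean on these libraries where they do the work, as an engineer would, in place of code of your own. Each camera call takes 0.05 s, during which the arm holds its last target. There are 200 camera calls.

## Task

Get the coffee grinder ready and start it, in this order: set the steel cup down upright, centred on the round rubber pad under the chute; turn the knurled grind collar until its white line rests at the orange mark, and let go; shut the hopper lid fully; then press the green start button all the way in and let it come back. Keep the cup upright, do not press the button before the rest is ready, and leave everything else on the worktop where it stands.

Things in the scene. Friction and masses are not known exactly. Their poses are not given: they have to be found in the camera images.
- grinder: Grey coffee grinder, fixed. Origin: on the worktop under its middle; x to its back, z up; its front (-x) faces the robot, yaw varies. White foot 250 x 270 mm, 16 mm high (x -140 to +110 mm). Column 250 mm wide at x +35 to +110 mm, 176 mm high, on it a clear open hopper 150 mm wide up to z 220 mm. Leaning barrel with collar at y -70 mm, chute and cup pad at y +65 mm.
- chute_mouth (a point): Middle of the round mouth (29 mm wide) of the dark chute that slopes down to the front above the cup pad, at (-35, +65, 153) mm in the grinder's frame; its rim reaches forward to x -40 mm and from z 139 to 175 mm. A vertical gripper holding the cup over the pad would strike it: bring the cup in from the front with the tool tilted about 25 to 35 degrees.
- cup: Small round steel cup, open at the top, 56 mm in diameter, 70 mm high, 3 mm wall, about 0.12 kg, loose, standing on the worktop. Origin: centre of its underside, z up; no handle.
- cup_pad (a point): Centre of the top of the round black rubber pad (70 mm in diameter, top 19 mm above the worktop) on the grinder's foot under the chute, at (-60, +65, 19) mm in the grinder's frame.
- barrel: Fixed round barrel that leans 26 degrees from vertical to the front. Origin: on its axis at the collar's mid, (-20, -70, 150) mm in the grinder's frame; z along its axis (up and to the front), the orange mark is on its -x side (front, lower). Bare barrel 41 mm in diameter up to z +18 mm; scale flange 70 mm in diameter from z -17 to -25 mm: fingertips may go to z -15 mm at most.
- collar_center (a point): Centre of the grind collar, a black knurled ring 56 mm in diameter and 24 mm wide on the barrel, from 13 mm below to 11 mm above this point along the axis. Its z axis is the barrel's axis; the axes turn with the collar, and the collar's white line lies on its -x side. Grip it across its diameter, tool along the axis.
- collar (a joint): Turn of the collar in rad about the barrel's z axis, growing counter-clockwise as seen looking at the barrel's free end. 0: white line at the orange mark. A detent clicks every 24 degrees (0.419 rad) and draws the collar into the nearest click; about 0.15 N m to pass a click. It starts one to three clicks clockwise of the mark (about -0.42 to -1.26); travel -1.62 to +0.84, past the mark.
- orange_mark (a point): The orange mark on the front edge of the scale flange, where the white line must come to rest; a second orange bar on the barrel's end face points to it; the other marks on the flange are white.
- lid (a joint): Opening angle in rad of the black hopper lid: 0 shut; it starts 0.8 to 1.1 open. Its hinge is stiff (about 0.15 N m) and holds it wherever it is left.
- lid_hinge (a point): Middle of the lid's hinge line, at (+113, 0, 221) mm in the grinder's frame; the hinge runs along the grinder's y at the back of the hopper. The lid reaches 88 mm forward from it (a lip 9 mm more), is 158 mm wide and 7 mm thick; shut, its top is 228 mm above the worktop.
- lid_edge (a point): Point on the lid's upper (outer) face in the middle of its width, 80 mm from the hinge line, near the free edge; z of its axes is the outward normal of that face. Pushed here against the normal, the lid shuts.
- start_top (a point): Top centre of the round green start button, 26 mm in diameter, in a grey housing on the front of the foot, at (-105, -70, 38) mm in the grinder's frame. It is pressed straight down.
- start (a joint): Travel of the start button in m: 0 out, 0.006 fully in, about 5 N; it springs back.
- honey_jar: Jar of honey with a black lid, 63 mm in diameter, 94 mm high, loose bystander. Origin: centre of its underside.
- salt_shaker: Glass salt shaker with a grey cap, 44 mm in diameter, 90 mm high, loose bystander. Origin: centre of its underside.
- garlic: Garlic bulb, 53 mm, loose bystander. Origin: underside.

How it is judged:
By the outcome, as a careful person would: the job done as asked, in the order asked, and still so for the second after the job is handed in, with the robot touching nothing.
It also fails if it takes over 72 s, if anything falls off the work surface, if the arm or the gripper's body presses on something with over 40 N, if the wrist force passes 120 N, or if a joint passes its speed limit or range.

## Working session

There is one attempt and no reset: what is moved stays moved. The work goes in short steps, Python scripts to look and compute and a tool call to move; the robot and the scene stay as the last step left them, time stands still between calls to the robot, and variables do not carry over. Pictures are saved under pics/ and viewed, at most 10 in all, crops included, and the job is handed in when it is done.

Besides the shell and the picture viewer there is one more tool, called after ">>>" as name(argument=value, ...) on one line, values as JSON. servo_tool: Moves the arm, as the interface text tells. Its arguments: {"type":"object","properties":{"deltas":{"type":"array","items":{"type":"object","properties":{"tx":{"type":"number"},"ty":{"type":"number"},"tz":{"type":"number"},"ax":{"type":"number"},"ay":{"type":"number"},"az":{"type":"number"},"claw":{"type":"number"}}}}},"required":["deltas"]}

```bash
mkdir -p pics; cat > h.py <<'E'
from station import *
import numpy as np, cv2
def T(s=None):
    s=s or sense(); M=np.eye(4); M[:3,:3]=np.array(s["ee_rot"]); M[:3,3]=s["tcp_pos"]; return M
def c2w(cam):
    c=calibration(cam)
    return T()@np.array(c["hand_eye"]) if cam=="wrist" else np.array(c["cam_to_world"])
def proj(cam,p,M=None):
    c=calibration(cam); M=c2w(cam) if M is None else M
    q=np.linalg.inv(M)@np.append(p,1); return np.array([c["fx"]*q[0]/q[2]+c["cx"],c["fy"]*q[1]/q[2]+c["cy"]])
def ray(cam,uv,M=None):
    c=calibration(cam); M=c2w(cam) if M is None else M
    d=M[:3,:3]@np.array([(uv[0]-c["cx"])/c["fx"],(uv[1]-c["cy"])/c["fy"],1]); return M[:3,3],d/np.linalg.norm(d)
def onz(cam,uv,z,M=None):
    o,d=ray(cam,uv,M); return o+d*(z-o[2])/d[2]
E
python3 - <<'E'
from h import *
np.set_printoptions(precision=4,suppress=True)
ims=[]
for cam in ["scene","top"]:
    im=capture(cam); cv2.imwrite(f"pics/{cam}0.png",im); M=c2w(cam)
    print(cam,M[:3,3],M[:3,2],calibration(cam)["fx"])
    for l in ["grinder","cup","cup_pad","chute_mouth","barrel","collar_center","orange_mark","lid_edge","lid_hinge","start_top","honey_jar","salt_shaker","garlic"]:
        r=recognise(l,cam)
        for k in r[:2]: print(l,round(k["confidence"],2),(M@np.append(k["xyz"],1))[:3])
print(sense())
E
```

```text
scene [ 0.0548 -0.8026  1.2212] [ 0.3676  0.5115 -0.7767] 456.77766973770963
grinder 0.68 [ 0.5912 -0.4058  0.1753]
cup 0.85 [0.4257 0.3741 0.0503]
cup 0.21 [ 0.5952 -0.4021  0.1736]
cup_pad 0.74 [ 0.5368 -0.4106  0.1148]
chute_mouth 0.86 [ 0.5924 -0.4059  0.1771]
barrel 0.83 [ 0.5367 -0.411   0.1135]
orange_mark 0.72 [ 0.5322 -0.4126  0.1131]
lid_edge 0.95 [ 0.6309 -0.3525  0.2781]
lid_hinge 0.61 [ 0.5924 -0.4078  0.1729]
start_top 0.32 [ 0.5937 -0.4039  0.1762]
salt_shaker 0.55 [ 0.4638 -0.5842  0.062 ]
garlic 0.57 [ 0.3823 -0.5076  0.0342]
top [ 0.3024 -0.1108  1.7042] [ 0.1402  0.0026 -0.9901] 559.8432266824769
grinder 0.81 [ 0.5597 -0.3159  0.0274]
cup 0.77 [0.43   0.4037 0.0324]
cup_pad 0.89 [ 0.5562 -0.3144  0.0254]
chute_mouth 0.88 [ 0.5587 -0.3166  0.028 ]
barrel 0.77 [ 0.5199 -0.3697  0.1579]
collar_center 0.64 [ 0.5189 -0.3652  0.158 ]
orange_mark 0.74 [ 0.5233 -0.3727  0.1608]
lid_edge 0.75 [ 0.6382 -0.3432  0.2775]
lid_hinge 0.85 [ 0.5587 -0.319   0.0259]
lid_hinge 0.7 [ 0.5199 -0.369   0.159 ]
start_top 0.47 [ 0.4319 -0.3448  0.0359]
start_top 0.26 [ 0.6352 -0.3469  0.2723]
honey_jar 0.95 [0.3809 0.0528 0.0942]
honey_jar 0.4 [ 0.5186 -0.3672  0.1566]
salt_shaker 0.62 [ 0.4696 -0.5599  0.0739]
garlic 0.55 [ 0.3796 -0.4882  0.035 ]
garlic 0.16 [ 0.4702 -0.5628  0.0764]
{'time_s': 1.4, 'joints': array([-55.2565,  22.0426,   0.4531,  -0.0014, -68.4121, -14.8184]), 'joint_velocities': array([-0.1143, -0.0613, -0.0275, -0.0427,  0.0525,  0.0937]), 'effort': array([ -0.0008, -39.0467,  18.7622,   4.2244,   0.0154,  -0.    ]), 'tcp_pos': array([ 0.213 , -0.5875,  0.2225]), 'ee_rot': array([[-0.9401, -0.3408,  0.    ],
       [-0.3408,  0.9401,  0.    ],
       [-0.    ,  0.    , -1.    ]]), 'wrist_force': array([ 0.0825,  0.3576, -0.284 ]), 'moment': array([-0.0386,  0.0121,  0.0254]), 'gripper_force': 0.0, 'gripper_width': 0.9988049729778771}
```

View pics/scene0.png

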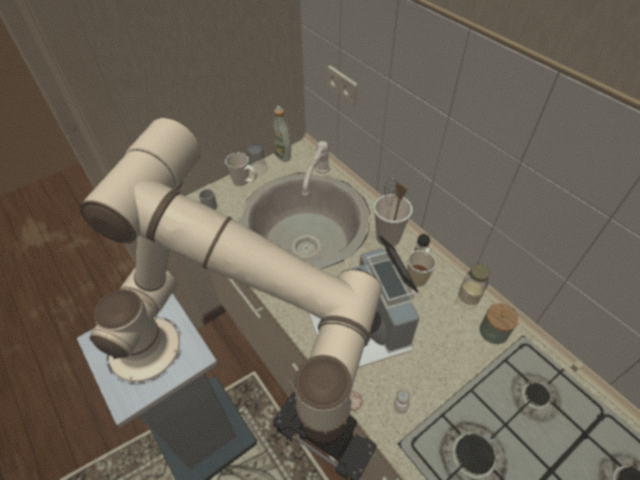

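View pics/top0.png

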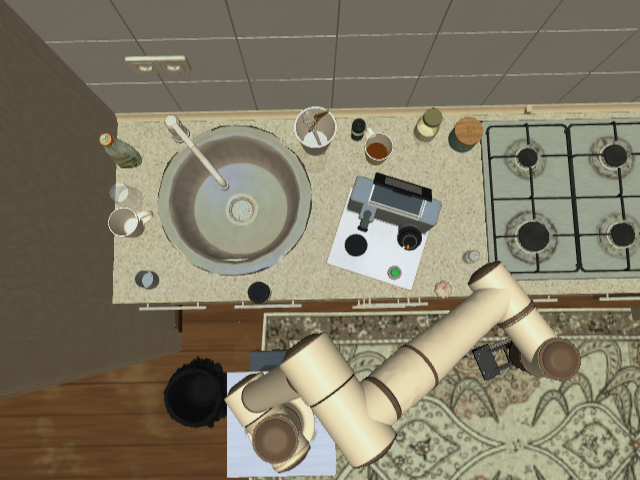

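```bash
python3 - <<'E'
from h import *
np.set_printoptions(precision=4,suppress=True)
im=cv2.imread("pics/top0.png")
hsv=cv2.cvtColor(im,cv2.COLOR_BGR2HSV)
def cen(m): 
    n,l,s,c=cv2.connectedComponentsWithStats(m.astype(np.uint8)); i=1+np.argmax(s[1:,4]); return c[i],s[i]
box=lambda m,u0,v0,u1,v1:(lambda z:(z.__setitem__((slice(v0,v1),slice(u0,u1)),m[v0:v1,u0:u1]),z)[1])(np.zeros_like(m))
g=box((hsv[...,0]>40)&(hsv[...,0]<85)&(hsv[...,1]>120),380,255,410,290)
p=box(hsv[...,2]<70,335,228,368,262)
cg,sg=cen(g); cp,sp=cen(p); print(cg,sg,cp,sp)
B=onz("top",cg,.038)[:2]; P=onz("top",cp,.019)[:2]; print("B",B,"P",P,np.linalg.norm(B-P), np.hypot(.045,.135))
# fit yaw: local P(-.06,.065) B(-.105,-.07)
d=P-B; yaw=np.arctan2(d[1],d[0])-np.arctan2(.135,.045); R=np.array([[np.cos(yaw),-np.sin(yaw)],[np.sin(yaw),np.cos(yaw)]])
O=(P+B)/2-R@np.array([-.0825,-.0025]); print("yaw",np.degrees(yaw),"O",O)
for n,q in dict(corner=(-.14,.135,.016),corner2=(-.14,-.135,.016),col=(-.02,-.07,.15),chute=(-.035,.065,.153),hinge=(.113,0,.221)).items():
    w=np.append(O+R@np.array(q[:2]),q[2]); print(n,w,proj("top",w))
# cup, jar masks
for l in ["cup","honey_jar","salt_shaker","garlic"]:
    t=trace(l,"top")
    if t: 
        c,s=cen(t[0]["mask"]); print(l,t[0]["confidence"],c,s,onz("top",c,.07 if l=="cup" else .09))
print("hand_eye",np.array(calibration("wrist")["hand_eye"]),calibration("wrist")["fx"])
cv2.imwrite("pics/crop.png",cv2.resize(np.hstack([im[160:300,320:460],im[220:360,90:230]]),None,fx=2.8,fy=2.8,interpolation=cv2.INTER_CUBIC))
E
```

```text
[394.64 272.  ] [391 269   8   7  50] [355.5603 244.7668] [345 234  22  22 373]
B [ 0.434  -0.3461] P [ 0.5207 -0.2337] 0.14196534627052945 0.14230249470757708
yaw -19.204947824996147 O [ 0.5561 -0.3147]
corner [ 0.4683 -0.1411  0.016 ] [325.4548 262.7032]
corner2 [ 0.3795 -0.3961  0.016 ] [411.0183 290.3749]
col [ 0.5142 -0.3742  0.15  ] [409.026  239.9473]
chute [ 0.5444 -0.2418  0.153 ] [361.4774 230.1097]
hinge [ 0.6628 -0.3518  0.221 ] [402.6311 182.2396]
cup 0.68 [146.1436 279.5205] [134 270  25  20 390] [0.4246 0.385  0.07  ]
honey_jar 0.6 [259.2708 292.456 ] [248 281  24  23 432] [0.3792 0.0524 0.09  ]
salt_shaker 0.76 [470.1955 257.2737] [462 251  17  14 179] [ 0.468  -0.5589  0.09  ]
garlic 0.74 [442.5833 289.9518] [434 282  18  17 228] [ 0.3754 -0.4742  0.09  ]
hand_eye [[-0.0016 -0.9563 -0.2925  0.0794]
 [ 1.     -0.0016 -0.0003 -0.0002]
 [-0.0002 -0.2925  0.9563 -0.1615]
 [ 0.      0.      0.      1.    ]] 366.7863721396679
```

View pics/crop.png

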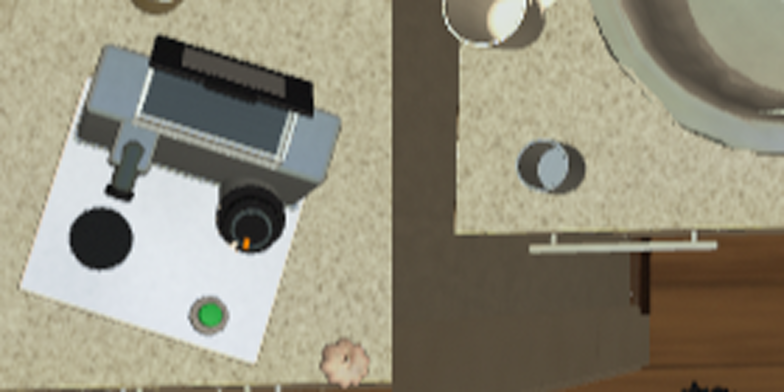

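```bash
cat >> h.py <<'E'
from scipy.spatial.transform import Rotation as Ro
YAW=np.radians(-19.2); O=np.array([.5561,-.3147])
def G(p):  # grinder -> world
    c,s=np.cos(YAW),np.sin(YAW); return np.array([O[0]+c*p[0]-s*p[1],O[1]+s*p[0]+c*p[1],p[2]])
def RT(psi,t,roll=0):
    a,b=np.radians([psi,t]); y=np.array([-np.sin(a),np.cos(a),0]); z=np.array([np.cos(a)*np.sin(b),np.sin(a)*np.sin(b),-np.cos(b)])
    return np.c_[np.cross(y,z),y,z]@Ro.from_rotvec([0,0,np.radians(roll)]).as_matrix()
def goal(p,R,M=None):
    M=T() if M is None else M
    d=M[:3,:3].T@(np.array(p)-M[:3,3])*1000; a=Ro.from_matrix(M[:3,:3].T@R).as_rotvec()
    print("t",np.round(d,1),"a",np.round(a,3),"rows",np.ceil(max(np.linalg.norm(d)/41.7,np.degrees(np.linalg.norm(a))/7.16)))
    N=np.eye(4); N[:3,:3]=R; N[:3,3]=p; return N
E
python3 - <<'E'
from h import *
R=RT(-19.2,25); H=np.array(calibration("wrist")["hand_eye"])
d=R@H[:3,2]; c=G([-.03,0,.12])-.38*d; p=c-R@H[:3,3]; print(p,c,d)
M=T()
goal(p,R)
for u in ["b"]: print(proj("top",p))
E
```

```text
[ 0.42015098 -0.26708759  0.28954582] [ 0.28763798 -0.22110594  0.40235943] [ 0.63192297 -0.22033699 -0.74305112]
t [-303.9  230.7  -67. ] a [ 0.149 -0.419  0.672] rows 10.0
[377.36122935 269.98606523]
```

>>> servo_tool(deltas=[{"tx": -304, "ty": 231, "tz": -67, "ax": 0.149, "ay": -0.419, "az": 0.672, "claw": 87}, {"tx": -304, "ty": 231, "tz": -67, "ax": 0.149, "ay": -0.419, "az": 0.672, "claw": 87}, {"tx": -304, "ty": 231, "tz": -67, "ax": 0.149, "ay": -0.419, "az": 0.672, "claw": 87}, {"tx": -304, "ty": 231, "tz": -67, "ax": 0.149, "ay": -0.419, "az": 0.672, "claw": 87}, {"tx": -304, "ty": 231, "tz": -67, "ax": 0.149, "ay": -0.419, "az": 0.672, "claw": 87}, {"tx": -304, "ty": 231, "tz": -67, "ax": 0.149, "ay": -0.419, "az": 0.672, "claw": 87}, {"tx": -304, "ty": 231, "tz": -67, "ax": 0.149, "ay": -0.419, "az": 0.672, "claw": 87}, {"tx": -304, "ty": 231, "tz": -67, "ax": 0.149, "ay": -0.419, "az": 0.672, "claw": 87}, {"tx": -304, "ty": 231, "tz": -67, "ax": 0.149, "ay": -0.419, "az": 0.672, "claw": 87}, {"tx": -304, "ty": 231, "tz": -67, "ax": 0.149, "ay": -0.419, "az": 0.672, "claw": 87}, {"tx": -304, "ty": 231, "tz": -67, "ax": 0.149, "ay": -0.419, "az": 0.672, "claw": 87}, {"tx": -304, "ty": 231, "tz": -67, "ax": 0.149, "ay": -0.419, "az": 0.672, "claw": 87}])

```text
time_s: 2.6
tcp_pos: [0.4206, -0.2654, 0.29]
ee_rot: [[-0.857, 0.326, 0.4], [0.295, 0.945, -0.138], [-0.423, -0.0, -0.906]]
wrist_force: [0.6, 0.5, 0.7]
gripper_width: 1.0
gripper_force: 0.0
```

```bash
python3 - <<'E'
from h import *
np.set_printoptions(precision=4,suppress=True)
s=sense(); print(s["time_s"],s["tcp_pos"],s["joints"],s["joint_velocities"])
M=c2w("wrist"); im=capture("wrist"); cv2.imwrite("pics/w1.png",im); np.save("w1.npy",M)
for n,q in dict(pad=(-.06,.065,.019),but=(-.105,-.07,.038),col=(-.02,-.07,.15),barrel_end=(-.02-.018*.438,-.07,.15+.018*.9),chute=(-.035,.065,.153),hinge=(.113,0,.221),c1=(-.14,.135,.016),c2=(-.14,-.135,.016)).items():
    print(n,proj("wrist",G(q),M))
for l in ["cup_pad","start_top","collar_center","orange_mark","chute_mouth","lid_edge"]:
    for k in recognise(l,"wrist")[:1]: print(l,round(k["confidence"],2),(M@np.append(k["xyz"],1))[:3])
E
```

```text
2.6 [ 0.4206 -0.2654  0.29  ] [ -11.5027   -5.6907  -29.0464    4.7486  -41.8891 -100.3422] [-2.84    0.8777  0.0576 -0.767  -0.1174  0.6466]
pad [369.8417 165.9419]
but [249.2243 137.8206]
col [244.2554 269.3174]
barrel_end [240.6429 275.9788]
chute [382.2515 260.8748]
hinge [314.7567 400.6794]
c1 [443.8171  97.2759]
c2 [185.8423  96.8866]
cup_pad 0.88 [ 0.5398 -0.3158  0.0207]
start_top 0.79 [ 0.4358 -0.3509  0.0401]
collar_center 0.78 [ 0.5058 -0.3662  0.1519]
orange_mark 0.82 [ 0.5171 -0.3668  0.1527]
chute_mouth 0.98 [ 0.5408 -0.3175  0.0177]
lid_edge 0.64 [ 0.5406 -0.3145  0.0184]
```

View pics/w1.png

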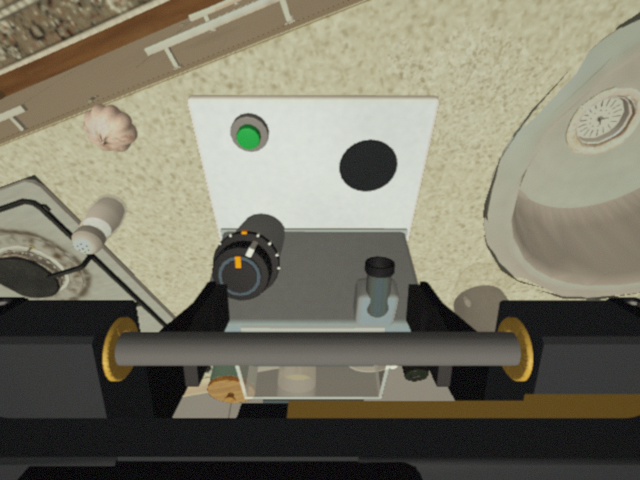

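```bash
cat >> h.py <<'E'
LT=np.radians(26)
def Bp(r,th,z): # barrel local polar (th=0 at -x side, ccw about z) -> world
    l=np.array([-r*np.cos(th),-r*np.sin(th),z]); ex=np.array([np.cos(LT),0,np.sin(LT)]); ez=np.array([-np.sin(LT),0,np.cos(LT)])
    return G(np.array([-.02,-.07,.15])+l[0]*ex+np.array([0,l[1],0])+l[2]*ez)
E
python3 - <<'E'
from h import *
np.set_printoptions(precision=2,suppress=True)
im=cv2.imread("pics/w1.png"); M=np.load("w1.npy"); hsv=cv2.cvtColor(im,cv2.COLOR_BGR2HSV)
def cen(m): 
    n,l,s,c=cv2.connectedComponentsWithStats(m.astype(np.uint8)); i=1+np.argmax(s[1:,4]); return c[i],s[i]
m=np.zeros((480,640),bool); m[130:200,330:410]=hsv[130:200,330:410,2]<60; cp,sp=cen(m); print("pad",cp,sp,onz("wrist",cp,.019,M),G([-.06,.065,.019]))
m=np.zeros((480,640),bool); m[110:160,225:275]=(hsv[110:160,225:275,1]>140)&(abs(hsv[110:160,225:275,0].astype(int)-62)<20); cb,sb=cen(m); print("but",cb,sb,onz("wrist",cb,.038,M),G([-.105,-.07,.038]))
P=onz("wrist",cp,.019,M)[:2];B=onz("wrist",cb,.038,M)[:2];d=P-B;print(np.linalg.norm(d),np.degrees(np.arctan2(d[1],d[0])-np.arctan2(.135,.045)))
big=cv2.resize(im[210:310,200:300],None,fx=6,fy=6,interpolation=cv2.INTER_CUBIC)
for k in [0,-24,-48,-72]:
    for z in (-.013,.011):
        u=(proj("wrist",Bp(.028,np.radians(k),z),M)-[200,210])*6
        cv2.circle(big,tuple(int(v) for v in u),4,(0,0,255) if k==0 else (0,255,0) if k==-24 else (255,0,0) if k==-48 else (255,0,255),-1)
cv2.imwrite("pics/col.png",big)
E
```

```text
pad [367.8  165.03] [ 340  141   56   49 2154] [ 0.52 -0.24  0.02] [ 0.52 -0.23  0.02]
but [247.93 136.48] [237 125  23  24 419] [ 0.43 -0.35  0.04] [ 0.43 -0.35  0.04]
0.1411229918069788 -19.487737063607486
```

View pics/col.png

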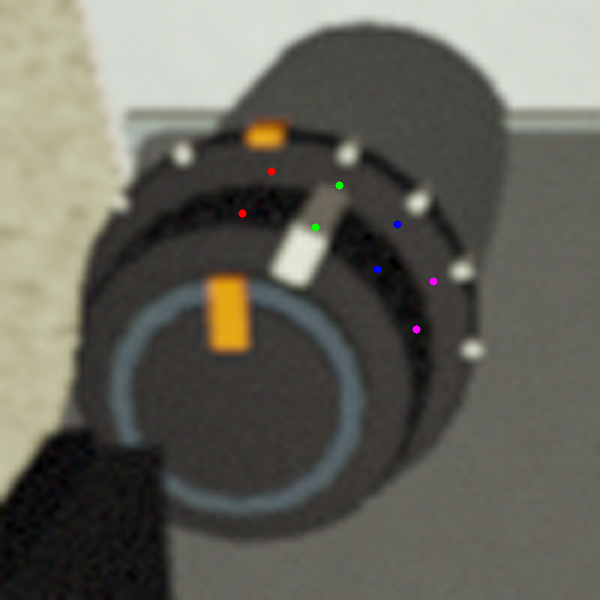

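```bash
python3 - <<'E'
from h import *
np.set_printoptions(precision=4,suppress=True)
M=np.load("w1.npy")
print("pad",onz("wrist",[367.8,165.03],.019,M),G([-.06,.065,.019]),"but",onz("wrist",[247.93,136.48],.038,M),G([-.105,-.07,.038]))
c=onz("top",[144.3,279.3],.07); print("cup",c)
c[2]=0; R=RT(42,32); z=R[:,2]
p=c+[0,0,.046]+.019*z-.13*z; print(p)
goal(p,R)
E
```

```text
pad [ 0.5188 -0.2356  0.019 ] [ 0.5208 -0.2336  0.019 ] but [ 0.4321 -0.3469  0.038 ] [ 0.4339 -0.3463  0.038 ]
cup [0.4254 0.3904 0.07  ]
[0.3817 0.351  0.1401]
t [281.  571.3  33.7] a [-0.511 -0.111 -0.941] rows 16.0
```

>>> servo_tool(deltas=[{"tx": 281, "ty": 571, "tz": 34, "ax": -0.511, "ay": -0.111, "az": -0.941}, {"tx": 281, "ty": 571, "tz": 34, "ax": -0.511, "ay": -0.111, "az": -0.941}, {"tx": 281, "ty": 571, "tz": 34, "ax": -0.511, "ay": -0.111, "az": -0.941}, {"tx": 281, "ty": 571, "tz": 34, "ax": -0.511, "ay": -0.111, "az": -0.941}, {"tx": 281, "ty": 571, "tz": 34, "ax": -0.511, "ay": -0.111, "az": -0.941}, {"tx": 281, "ty": 571, "tz": 34, "ax": -0.511, "ay": -0.111, "az": -0.941}, {"tx": 281, "ty": 571, "tz": 34, "ax": -0.511, "ay": -0.111, "az": -0.941}, {"tx": 281, "ty": 571, "tz": 34, "ax": -0.511, "ay": -0.111, "az": -0.941}, {"tx": 281, "ty": 571, "tz": 34, "ax": -0.511, "ay": -0.111, "az": -0.941}, {"tx": 281, "ty": 571, "tz": 34, "ax": -0.511, "ay": -0.111, "az": -0.941}, {"tx": 281, "ty": 571, "tz": 34, "ax": -0.511, "ay": -0.111, "az": -0.941}, {"tx": 281, "ty": 571, "tz": 34, "ax": -0.511, "ay": -0.111, "az": -0.941}])

```text
schema error: expected keys tx, ty, tz, ax, ay, az, claw
```

```bash
python3 - <<'E'
from h import *
np.set_printoptions(precision=4,suppress=True)
s=sense(); print(s["time_s"],s["tcp_pos"],s["joints"])
goal([.3817,.351,.1401],RT(42,32))
M=c2w("wrist"); im=capture("wrist"); cv2.imwrite("pics/w2.png",im); np.save("w2.npy",M)
for k in recognise("cup","wrist")[:2]: print(k["confidence"],(M@np.append(k["xyz"],1))[:3])
E
```

```text
2.95 [ 0.4196 -0.2677  0.2893] [ -11.8006   -5.5838  -29.0324    4.754   -41.8765 -100.3735]
t [281.  571.3  33.7] a [-0.511 -0.111 -0.941] rows 16.0
```

>>> servo_tool(deltas=[{"tx": 281, "ty": 571, "tz": 34, "ax": -0.511, "ay": -0.111, "az": -0.941, "claw": 87}, {"tx": 281, "ty": 571, "tz": 34, "ax": -0.511, "ay": -0.111, "az": -0.941, "claw": 87}, {"tx": 281, "ty": 571, "tz": 34, "ax": -0.511, "ay": -0.111, "az": -0.941, "claw": 87}, {"tx": 281, "ty": 571, "tz": 34, "ax": -0.511, "ay": -0.111, "az": -0.941, "claw": 87}, {"tx": 281, "ty": 571, "tz": 34, "ax": -0.511, "ay": -0.111, "az": -0.941, "claw": 87}, {"tx": 281, "ty": 571, "tz": 34, "ax": -0.511, "ay": -0.111, "az": -0.941, "claw": 87}, {"tx": 281, "ty": 571, "tz": 34, "ax": -0.511, "ay": -0.111, "az": -0.941, "claw": 87}, {"tx": 281, "ty": 571, "tz": 34, "ax": -0.511, "ay": -0.111, "az": -0.941, "claw": 87}, {"tx": 281, "ty": 571, "tz": 34, "ax": -0.511, "ay": -0.111, "az": -0.941, "claw": 87}, {"tx": 281, "ty": 571, "tz": 34, "ax": -0.511, "ay": -0.111, "az": -0.941, "claw": 87}, {"tx": 281, "ty": 571, "tz": 34, "ax": -0.511, "ay": -0.111, "az": -0.941, "claw": 87}, {"tx": 281, "ty": 571, "tz": 34, "ax": -0.511, "ay": -0.111, "az": -0.941, "claw": 87}])

```text
time_s: 4.05
tcp_pos: [0.3976, 0.1628, 0.1844]
ee_rot: [[-0.631, -0.666, 0.399], [-0.568, 0.746, 0.348], [-0.53, -0.007, -0.848]]
wrist_force: [2.4, -1.4, 0.3]
gripper_width: 1.002
gripper_force: 0.0
```

```bash
python3 - <<'E'
from h import *
np.set_printoptions(precision=4,suppress=True)
s=sense(); print(s["time_s"],s["tcp_pos"],s["joints"])
goal([.3817,.351,.1401],RT(42,32))
M=c2w("wrist"); im=capture("wrist"); cv2.imwrite("pics/w2.png",im); np.save("w2.npy",M)
for k in recognise("cup","wrist")[:2]: print(k["confidence"],(M@np.append(k["xyz"],1))[:3])
t=trace("cup","wrist")
if t: m=t[0]["mask"]; np.save("m2.npy",m); print(cv2.minEnclosingCircle(np.argwhere(m)[:,::-1].astype(np.float32)), m.sum())
E
```

```text
4.05 [0.3976 0.1628 0.1844] [  45.6149   -9.0801  -53.165     9.7484  -14.2163 -102.5317]
t [-73.3 151.3  96.8] a [-0.008 -0.    -0.   ] rows 5.0
0.78 [0.4194 0.3762 0.0429]
((457.5, 270.5), 41.067115783691406) 3722
```

>>> servo_tool(deltas=[{"tx": -73, "ty": 151, "tz": 97, "ax": -0.008, "ay": 0, "az": 0, "claw": 87}, {"tx": -73, "ty": 151, "tz": 97, "ax": -0.008, "ay": 0, "az": 0, "claw": 87}, {"tx": -73, "ty": 151, "tz": 97, "ax": -0.008, "ay": 0, "az": 0, "claw": 87}, {"tx": -73, "ty": 151, "tz": 97, "ax": -0.008, "ay": 0, "az": 0, "claw": 87}, {"tx": -73, "ty": 151, "tz": 97, "ax": -0.008, "ay": 0, "az": 0, "claw": 87}, {"tx": -73, "ty": 151, "tz": 97, "ax": -0.008, "ay": 0, "az": 0, "claw": 87}, {"tx": -73, "ty": 151, "tz": 97, "ax": -0.008, "ay": 0, "az": 0, "claw": 87}])

```text
time_s: 4.78
tcp_pos: [0.3469, 0.322, 0.1855]
ee_rot: [[-0.642, -0.659, 0.392], [-0.576, 0.752, 0.32], [-0.505, -0.02, -0.863]]
wrist_force: [0.9, -1.4, -0.2]
gripper_width: 0.998
gripper_force: 0.0
```

```bash
python3 - <<'E'
from h import *
np.set_printoptions(precision=4,suppress=True)
s=sense(); print(s["time_s"],s["tcp_pos"],s["joints"])
M=c2w("wrist"); im=capture("wrist"); np.save("w3.npy",M)
t=trace("cup","wrist")
vis=im.copy()
if t:
    m=t[0]["mask"]; np.save("m3.npy",m); ys,xs=np.nonzero(m); print(t[0]["confidence"],xs.min(),xs.max(),ys.min(),ys.max())
    cs,_=cv2.findContours(m.astype(np.uint8),0,1); cv2.drawContours(vis,cs,-1,(0,0,255),1)
c=np.array([.4254,.3904,0])
for z in (0,.07):
    for a in np.linspace(0,2*np.pi,60): cv2.circle(vis,tuple(int(v) for v in proj("wrist",c+[.028*np.cos(a),.028*np.sin(a),z],M)),0,(0,255,0),-1)
cv2.imwrite("pics/w3.png",vis)
E
```

```text
4.7833 [0.3469 0.322  0.1855] [  56.1284   -4.0582  -61.1007   66.5554   -9.2182 -168.6646]
0.84 289 349 190 278
```

View pics/w3.png

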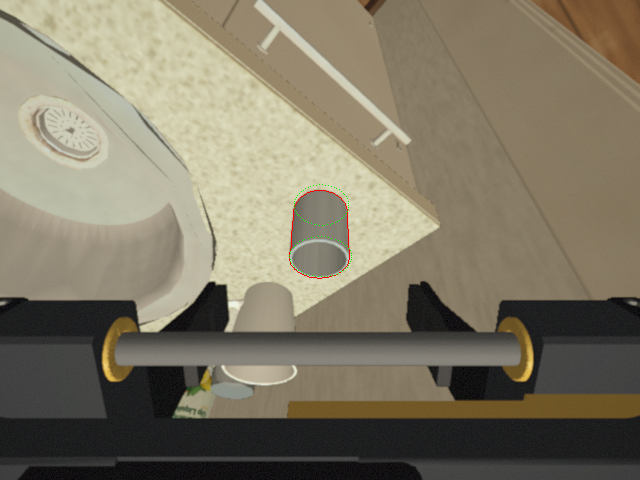

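```bash
cat >> h.py <<'E'
def fk(j,g):
    L1,L2,h,d6,off,o6=g; q=np.radians(j); 
    r=L1*np.sin(q[1])+L2*np.cos(q[1]-q[2])-off*np.sin(q[1]-q[2]); z=h+L1*np.cos(q[1])-L2*np.sin(q[1]-q[2])-off*np.cos(q[1]-q[2])
    # forearm frame: X along forearm, Y left, Z up
    R=Ro.from_euler("z",q[0])*Ro.from_euler("y",q[1]-q[2])*Ro.from_euler("x",q[3])*Ro.from_euler("y",-q[4])*Ro.from_euler("x",q[5]+np.radians(o6))
    A=R.as_matrix(); Rt=A@np.array([[0,0,1],[0,1,0],[-1,0,0]]).T if False else np.c_[A[:,2],A[:,1],A[:,0]]  # placeholder axes
    Rt=np.c_[A[:,2],-A[:,1],A[:,0]]
    wc=Ro.from_euler("z",q[0]).as_matrix()@np.array([r,0,z]); return wc+d6*A[:,0],Rt
E
python3 - <<'E'
from h import *
from scipy.optimize import least_squares
np.set_printoptions(precision=4,suppress=True)
s=sense(); H=np.array(calibration("wrist")["hand_eye"])
D=[([-55.2565,22.0426,.4531,-.0014,-68.4121,-14.8184],[.213,-.5875,.2225],RT(19.93,0)),
([-11.8006,-5.5838,-29.0324,4.754,-41.8765,-100.3735],[.4196,-.2677,.2893],RT(-19.2,25)),
([45.6149,-9.0801,-53.165,9.7484,-14.2163,-102.5317],[.3976,.1628,.1844],(np.load("w2.npy")@np.linalg.inv(H))[:3,:3]),
(s["joints"],s["tcp_pos"],np.array(s["ee_rot"]))]
def f(g):
    o=[]
    for j,p,R in D:
        a,b=fk(j,g); o+=list((a-p)*10)+list((b-R).ravel())
    return o
best=None
for o6 in range(0,360,45):
  for s4 in [1]:
    r=least_squares(f,[.35,.35,.3,.25,0,o6])
    if best is None or r.cost<best.cost: best=r
print(best.cost,best.x); print(np.reshape(f(best.x),(4,12))[:,:3]*100,np.reshape(f(best.x),(4,12))[:,3:])
E
```

```text
10.345535452876803 [  0.5253   0.3483  -0.1283   0.1578  -0.2298 277.2956]
[[ 132.1184   89.8871   63.7856]
 [  -0.9128  189.1467   34.3391]
 [-115.1691  135.141    -5.1288]
 [-131.4835   41.6313  -92.9958]] [[ 1.6801  1.0135 -0.      1.0135 -1.6801  0.     -0.     -0.      0.    ]
 [-0.0314 -0.1402  0.0217 -0.1044  0.0362  0.1076  0.004   0.0536 -0.0003]
 [-0.0155 -0.0179 -0.0595  0.0127 -0.0201  0.0582  0.0052  0.081  -0.    ]
 [ 0.2327 -0.241  -0.2439 -0.1874 -0.3248  0.1638  0.0068  0.1064 -0.    ]]
```

```bash
cat >> h.py <<'E'
def fk(j,g,s4=1,s6=1):
    L1,L2,h,d6,off,o6,lat=g; q=np.radians(j); b=q[1]-q[2]
    r=L1*np.sin(q[1])+L2*np.cos(b)-off*np.sin(b); z=h+L1*np.cos(q[1])-L2*np.sin(b)-off*np.cos(b)
    A=(Ro.from_euler("z",q[0])*Ro.from_euler("y",b)*Ro.from_euler("x",s4*q[3])*Ro.from_euler("y",-q[4])*Ro.from_euler("x",s6*q[5]+o6)).as_matrix()
    wc=Ro.from_euler("z",q[0]).as_matrix()@np.array([r,lat,z]); return wc+d6*A[:,0],np.c_[A[:,2],-A[:,1],A[:,0]]
E
python3 - <<'E'
from h import *
from scipy.optimize import least_squares
np.set_printoptions(precision=4,suppress=True)
s=sense(); H=np.array(calibration("wrist")["hand_eye"])
D=[([-55.2565,22.0426,.4531,-.0014,-68.4121,-14.8184],[.213,-.5875,.2225],RT(19.93,0)),
([-11.8006,-5.5838,-29.0324,4.754,-41.8765,-100.3735],[.4196,-.2677,.2893],RT(-19.2,25)),
([45.6149,-9.0801,-53.165,9.7484,-14.2163,-102.5317],[.3976,.1628,.1844],(np.load("w2.npy")@np.linalg.inv(H))[:3,:3]),
(s["joints"],s["tcp_pos"],np.array(s["ee_rot"]))]
best=None
for s4 in (1,-1):
 for s6 in (1,-1):
  def f(g):
    o=[]
    for j,p,R in D:
        a,b=fk(j,g,s4,s6); o+=list((a-p)*10)+list((b-R).ravel())
    return o
  for o6 in np.arange(0,6.3,.8):
    r=least_squares(f,[.35,.35,.3,.25,0,o6,-.16])
    if best is None or r.cost<best[0]: best=(r.cost,s4,s6,r.x,np.array(f(r.x)).reshape(4,12))
for b in best: print(b)
np.save("fk.npy",np.append(best[3],best[1:3]))
E
```

```text
0.6871161033785984
-1
-1
[ 0.7197  0.3104 -0.0244  0.4216 -0.1306  1.5703 -0.1282]
[[ 0.2749  0.1587  0.0593  0.0002 -0.0004  0.     -0.0004 -0.0002  0.
  -0.      0.      0.    ]
 [-0.1685  0.2879  0.1678  0.0002  0.0016 -0.0009  0.0015 -0.0006 -0.0007
   0.0006 -0.0003 -0.0003]
 [ 0.0229  0.3746  0.2222  0.0003 -0.0003 -0.     -0.0004 -0.0003  0.
   0.     -0.0002 -0.    ]
 [ 0.5106 -0.6912 -0.4493  0.0004 -0.0003 -0.     -0.0004 -0.0003  0.
   0.     -0.0003  0.    ]]
```

```bash
cat >> h.py <<'E'
def parts(j):
    q=np.radians(j); E=lambda a,v: Ro.from_euler(a,v)
    R1=E("z",q[0]);Ra=R1*E("y",q[1]);Rb=R1*E("y",q[1]-q[2]);Rc=Rb*E("x",-q[3]);Rd=Rc*E("y",-q[4]);A=(Rd*E("x",-q[5]+np.pi/2)).as_matrix()
    m=[r.as_matrix() for r in (R1,Ra,Rb,Rc,Rd)]
    cols=np.c_[m[0][:,1],m[0][:,2],m[1][:,2],m[2][:,0],m[2][:,2],m[3][:,1],m[4][:,0],m[4][:,2]]
    return cols,np.c_[A[:,2],-A[:,1],A[:,0]]
E
python3 - <<'E'
from h import *
np.set_printoptions(precision=4,suppress=True)
s=sense()
D=[([-55.2565,22.0426,.4531,-.0014,-68.4121,-14.8184],[.213,-.5875,.2225]),
([-11.8006,-5.5838,-29.0324,4.754,-41.8765,-100.3735],[.4196,-.2677,.2893]),
([-11.5027,-5.6907,-29.0464,4.7486,-41.8891,-100.3422],[.4206,-.2654,.29]),
([45.6149,-9.0801,-53.165,9.7484,-14.2163,-102.5317],[.3976,.1628,.1844]),
(s["joints"],s["tcp_pos"])]
A=np.vstack([parts(j)[0] for j,p in D]); b=np.hstack([p for j,p in D])
for use in ([0,1,2,3,4,5,6,7],[1,2,3,4,5,6],[0,1,2,3,4,6],[1,2,3,5,6],[1,2,3,5,6,7],[1,2,3,4,5,6,7]):
    x=np.linalg.lstsq(A[:,use],b,rcond=None)[0]; print(use,x,"max res mm",abs(A[:,use]@x-b).max()*1000)
E
```

```text
[0, 1, 2, 3, 4, 5, 6, 7] [-0.      0.1607  0.5648  0.4218  0.     -0.1598  0.3065  0.    ] max res mm 0.03053524516716255
[1, 2, 3, 4, 5, 6] [ 0.1607  0.5648  0.4218 -0.     -0.1598  0.3065] max res mm 0.02865963735790289
[0, 1, 2, 3, 4, 6] [-0.1323  0.0204  0.7071  0.3232  0.1098  0.4349] max res mm 75.19528328984768
[1, 2, 3, 5, 6] [ 0.1607  0.5648  0.4218 -0.1598  0.3065] max res mm 0.029427565137046807
[1, 2, 3, 5, 6, 7] [ 0.1607  0.5648  0.4218 -0.1598  0.3065  0.    ] max res mm 0.028364841327954693
[1, 2, 3, 4, 5, 6, 7] [ 0.1607  0.5648  0.4218 -0.     -0.1598  0.3065  0.    ] max res mm 0.0286955775309905
```

```bash
cat >> h.py <<'E'
from scipy.optimize import least_squares
LO=np.array([-179.83,-69.29,-61.27,-181.25,-171.15,-177.46]); HI=np.array([179.83,118.12,80.66,117.63,-9.14,177.46])
GE=np.array([0,.1607,.5648,.4218,0,-.1598,.3065,0])
def ik(p,R,q0):
    def f(j):
        c,Rr=parts(j); return np.r_[(c@GE-p)*5,(Rr-R).ravel()]
    r=least_squares(f,np.clip(q0,LO+.01,HI-.01),bounds=(LO,HI)); return r.x,np.abs(r.fun).max(),np.min(np.r_[r.x-LO,HI-r.x])
E
python3 - <<'E'
from h import *
np.set_printoptions(precision=1,suppress=True)
c=np.array([.4254,.3904,0]); pad=np.array([.5198,-.2346,.019])
seeds=[[45,10,-40,5,-25,-100],[45,40,-20,5,-40,-100],[30,30,-10,90,-40,-160],[60,30,-10,-90,-40,-40]]
def best(p,R):
    rs=[ik(p,R,s) for s in seeds]; rs=[r for r in rs if r[1]<2e-3]; return max(rs,key=lambda r:r[2]) if rs else None
for t in (25,30,34):
  for psi in (0,20,42,60,80):
    R=RT(psi,t); z=R[:,2]; o=[]
    for off,up in ((0,0),(.11,0),(0,.1),(0,.2)):
        r=best(c+[0,0,.046+up]+.019*z-off*z,R); o.append(None if r is None else (r[0].round(0),round(r[2],1)))
    print("pick",t,psi,o)
seeds=[[-10,10,-40,5,-25,-100],[-10,40,-20,5,-40,-100],[-30,30,-10,90,-40,-160]]
for t in (25,30,34):
  for psi in (-19.2,):
    R=RT(psi,t); z=R[:,2]; o=[]
    for off,up in ((0,0),(.11,0),(0.1,.1),(0.1,.2)):
        r=best(pad+[0,0,.046+up]+.019*z-off*np.array([np.cos(np.radians(psi)),np.sin(np.radians(psi)),0]),R); o.append(None if r is None else (r[0].round(0),round(r[2],1)))
    print("place",t,psi,o)
E
```

```text
pick 25 0 [None, None, None, None]
pick 25 20 [None, None, None, (array([  65.,    8.,  -34.,   32.,  -35., -159.]), np.float64(18.3))]
pick 25 42 [None, None, (array([  58.,   13.,  -46.,   43.,  -10., -147.]), np.float64(0.5)), (array([  62.,    6.,  -30.,   17.,  -31., -123.]), np.float64(21.6))]
pick 25 60 [None, (array([ 58.,  10., -36.,  -3., -19., -86.]), np.float64(9.6)), (array([ 58.,  14., -30.,  -2., -20., -86.]), np.float64(11.1)), (array([ 58.,   7., -23.,  -1., -35., -87.]), np.float64(25.8))]
pick 25 80 [(array([ 50.,  25., -22., -31., -24., -34.]), np.float64(14.9)), (array([ 48.,  13., -23., -23., -34., -41.]), np.float64(24.7)), (array([ 52.,  16., -20., -21., -33., -46.]), np.float64(24.2)), (array([ 52.,  10., -14., -16., -45., -53.]), np.float64(35.8))]
pick 30 0 [None, None, None, None]
pick 30 20 [None, None, None, (array([  64.,    6.,  -40.,   46.,  -29., -172.]), np.float64(5.3))]
pick 30 42 [None, None, None, (array([  62.,    5.,  -37.,   27.,  -22., -133.]), np.float64(12.4))]
pick 30 60 [None, (array([ 58.,   9., -39.,  -6., -11., -82.]), np.float64(2.2)
[... 619 characters left out ...]
  5., -29.,  -3., -23., -86.]), np.float64(13.5))]
pick 34 80 [(array([ 43.,  25., -20., -52., -26.,  -9.]), np.float64(16.5)), (array([ 40.,  13., -23., -41., -33., -20.]), np.float64(23.7)), (array([ 46.,  16., -19., -37., -31., -28.]), np.float64(21.9)), (array([ 48.,   8., -15., -27., -40., -41.]), np.float64(30.8))]
place 25 -19.2 [None, None, (array([  -4.,    1.,  -54.,   31.,  -12., -134.]), np.float64(3.1)), (array([  -1.,   -6.,  -39.,   13.,  -34., -118.]), np.float64(22.3))]
place 30 -19.2 [None, None, None, (array([  -1.,   -8.,  -45.,   21.,  -26., -125.]), np.float64(16.5))]
place 34 -19.2 [None, None, None, (array([  -2.,   -9.,  -50.,   30.,  -19., -133.]), np.float64(9.7))]
```

```bash
cat >> h.py <<'E'
def toG(W):
    c,s=np.cos(YAW),np.sin(YAW); d=W[...,:2]-O; return np.stack([c*d[...,0]+s*d[...,1],-s*d[...,0]+c*d[...,1],W[...,2]],-1)
g_=np.meshgrid(np.linspace(-.0375,.0375,7),np.linspace(-.095,.095,20),np.linspace(-.07,-.15,8)); BOX=np.stack([a.ravel() for a in g_],-1)
def capd(P,a,b,r):
    a,b=np.array(a),np.array(b); t=np.clip((P-a)@(b-a)/((b-a)@(b-a)),0,1); return np.linalg.norm(P-a-t[:,None]*(b-a),axis=1)-r
def clear(p,R,box=BOX):
    P=toG(np.array(p)+box@R.T); ax=lambda z:(np.array([-.02,-.07,.15])+z*np.array([-np.sin(LT),0,np.cos(LT)]))
    ch=capd(P,[-.028,.065,.157],[.035,.065,.18],.018).min()
    ba=min(capd(P,ax(-.02),ax(-.022),.036).min(),capd(P,ax(-.05),ax(.005),.028).min(),capd(P,ax(0),ax(.018),.021).min())
    q=np.abs(P-[.0725,0,.088])-[.0375,.125,.088]; co=(np.linalg.norm(np.maximum(q,0),axis=1)+np.minimum(q.max(1),0)).min()
    return np.array([ch,ba,co,P[:,2].min()-.016])*1000
E
cat > search.py <<'E'
from h import *
import sys
np.set_printoptions(precision=0,suppress=True,linewidth=160)
c=np.array([.4254,.3904,0]); pad=np.array([.5198,-.2346,.019])
def best(p,R,j1):
    rs=[]
    for s in ([j1,10,-40,5,-25,-100],[j1,30,-20,-50,-40,-50],[j1,30,-20,60,-40,-150],[j1,10,-40,-175,-30,80],[j1,10,-40,-140,-30,50]):
        x,e,m=ik(p,R,s)
        if e<2e-3: rs.append((m,x))
    return max(rs,key=lambda r:r[0]) if rs else None
for gh in (.035,.048):
 for t in (15,20,25,30,40,50,60,70):
  for dp in (-40,-20,0,15,30,45):
   for roll in (0,180):
    if roll: continue
    R=RT(-19.2+dp,t); p=pad+[0,0,gh]+.019*R[:,2]; cl=clear(p,R)
    if cl.min()<2: continue
    r=best(p,R,-5)
    if r is not None and r[0]>2.5: print(gh,t,dp,"clr",cl,"q",r[1],"m %.1f"%r[0])
E
python3 search.py
```

```text
0.035 15 0 clr [ 4. 13. 73. 78.] q [  -7.   24.  -35.   11.  -16. -113.] m 7.3
0.035 15 15 clr [ 3. 11. 49. 78.] q [ -9.  24. -29.  -3. -22. -83.] m 12.4
0.035 20 15 clr [10. 11. 54. 73.] q [ -9.  23. -32.  -6. -15. -80.] m 6.1
0.035 20 30 clr [ 7. 10. 33. 73.] q [-13.  24. -24. -20. -24. -49.] m 15.1
0.035 25 30 clr [14. 10. 37. 68.] q [-16.  24. -24. -29. -23. -38.] m 13.5
0.035 30 30 clr [21. 10. 42. 63.] q [-19.  24. -22. -41. -23. -25.] m 13.5
0.035 40 -20 clr [34. 62. 73. 53.] q [ -41.   24.  -47. -176.  -21.   88.] m 4.9
0.035 40 15 clr [35. 16. 75. 53.] q [-25.  22. -24. -68. -14.  -6.] m 5.1
0.035 40 30 clr [33. 10. 52. 53.] q [-30.  24. -21. -65. -27.   6.] m 18.2
0.035 50 -20 clr [43. 73. 84. 42.] q [ -41.   29.  -53. -177.  -41.   89.] m 3.9
0.035 50 0 clr [ 45.  41. 111.  42.] q [ -46.   26.  -37. -134.  -28.   65.] m 19.0
0.035 50 15 clr [45. 21. 85. 42.] q [ -42.   26.  -28. -103.  -28.   41.] m 19.3
0.035 50 30 clr [42. 10. 61. 42.] q [-40.  27. -22. -85. -37.  33.] m 27.7
0.035 60 -20 clr [54. 84. 94. 31.] q [ -42.   36.  -58. -178.  -64.   90.] m 3.2
0.035 60 0 clr 
[... 1189 characters left out ...]
 19. 85. 55.] q [-40.  24. -27. -99. -27.  36.] m 18.0
0.048 50 30 clr [34. 10. 61. 55.] q [-40.  25. -22. -83. -36.  29.] m 27.3
0.048 60 -20 clr [46. 83. 94. 44.] q [ -42.   33.  -58. -178.  -61.   90.] m 3.5
0.048 60 0 clr [ 48.  49. 121.  44.] q [ -51.   31.  -45. -142.  -49.   80.] m 16.1
0.048 60 15 clr [48. 25. 96. 44.] q [ -50.   30.  -34. -117.  -44.   62.] m 27.4
0.048 60 30 clr [45. 10. 70. 44.] q [-48.  30. -25. -96. -48.  49.] m 36.1
0.048 70 0 clr [ 59.  58. 131.  33.] q [ -54.   41.  -50. -145.  -71.   91.] m 11.4
0.048 70 15 clr [ 59.  32. 105.  33.] q [ -56.   38.  -38. -123.  -62.   78.] m 23.0
0.048 70 30 clr [56. 12. 79. 33.] q [ -54.   37.  -28. -104.  -61.   64.] m 33.6
```

```bash
cat >> h.py <<'E'
from scipy.spatial.transform import Slerp
def path(wps,q0=None,show=True):
    """wps list of (p,R); start from present state; prints deltas per segment, min margin, max joint step/row"""
    s=sense(); q=np.array(s["joints"]) if q0 is None else q0; M=T(s) if q0 is None else None
    if M is None:
        c,R=parts(q); M=np.eye(4); M[:3,:3]=R; M[:3,3]=c@GE
    for p,R in wps:
        N=goal(p,R,M); n=int(max(np.linalg.norm(N[:3,3]-M[:3,3])/.0417,np.degrees(Ro.from_matrix(M[:3,:3].T@R).magnitude())/7.16))+1
        sl=Slerp([0,1],Ro.from_matrix([M[:3,:3],R])); mm=99;st=np.zeros(6);ee=0
        for k in range(1,n+1):
            x,e,m=ik(M[:3,3]+(N[:3,3]-M[:3,3])*k/n,sl(k/n).as_matrix(),q); st=np.maximum(st,abs(x-q)); q=x; mm=min(mm,m); ee=max(ee,e)
        print("   margin %.1f err %.4f step"%(mm,ee),st.round(1),"q",q.round(0)); M=N
    return q
E
python3 - <<'E'
from h import *
np.set_printoptions(precision=4,suppress=True)
c=np.array([.4254,.3904,0]); R=RT(75,30); z=R[:,2]; g=c+[0,0,.044]+.019*z
q=path([([.33,.30,.32],RT(50,10)),(g-.10*z+[0,0,.03],R),(g,R)])
print("carry")
pad=np.array([.5198,-.2346,.019]); R2=RT(8,30); h=np.array([np.cos(np.radians(8)),np.sin(np.radians(8)),0]); g2=pad+[0,0,.044]+.019*R2[:,2]
q=path([(g+[0,0,.18],R),([.47,.05,.26],RT(42,30)),(g2-.10*h+[0,0,.15],R2),(g2-.05*h+[0,0,.03],R2),(g2+[0,0,.005],R2)],q)
print("collar")
zt=-np.array(Bp(0,0,1)-Bp(0,0,0)); cc=Bp(0,0,-.012); Rc=RT(-19.2,26); print(zt,Rc[:,2],cc)
for roll in (30,0,-30):
    Rr=RT(-19.2,26,roll)
    for b in (0,.06,.1):
        print(roll,b,[ (a.round(0),round(m,1)) for a,e,m in (ik(cc-b*zt,Rr,s) for s in ([-5,10,-40,5,-25,-100],[-15,30,-20,-50,-40,-50],[-5,10,-40,-170,-25,80])) if e<2e-3])
for n,p in dict(lid=G([.10,0,.30]),lid2=G([.03,0,.228]),but=G([-.105,-.07,.033])).items():
    for psi in (-19,10,70): print(n,psi,[(a.round(0),round(m,1)) for a,e,m in [ik(p,RT(psi,0),[-15,20,-10,0,-60,-80])] if e<2e-3])
E
```

```text
t [ -44.4   -7.5 -130.5] a [-0.073  0.351 -0.137] rows 4.0
   margin 14.3 err 0.0000 step [12.8  2.  14.1 41.7 19.5 33.6] q [  65.   -5.  -20.    3.  -65. -106.]
t [-61.9 -32.1 189.5] a [-0.15  -0.343 -0.412] rows 5.0
   margin 20.7 err 0.0000 step [ 5.   4.8  3.8 12.2  9.5 20. ] q [ 48.  11. -25. -27. -30. -42.]
t [ 15.  -0. 126.] a [0. 0. 0.] rows 4.0
   margin 11.1 err 0.0000 step [0.3 3.7 1.3 4.  3.  4.4] q [ 48.  25. -22. -41. -20. -27.]
carry
t [ -90.    -0.  -155.9] a [-0.  0.  0.] rows 5.0
   margin 13.1 err 0.0000 step [1.3 3.7 1.9 6.  4.  7.5] q [ 52.   9. -19. -20. -36. -54.]
t [ 256.8 -131.2 -208.8] a [0.288 0.    0.499] rows 9.0
   margin 26.2 err 0.0000 step [5.2 2.6 2.6 0.9 1.5 1.7] q [ 17.  -5. -26. -18. -43. -54.]
t [ 229.6 -194.2  -59.3] a [ 0.297 -0.     0.514] rows 8.0
   margin 27.7 err 0.0000 step [5.1 1.9 1.3 0.9 0.9 1.7] q [-22.   2. -27. -25. -37. -43.]
t [ 16.7   0.  128.9] a [0. 0. 0.] rows 4.0
   margin 14.6 err 0.0000 step [0.6 3.8 0.8 3.9 3.9 4.3] q [-21.  16. -27. -37. -24. -30.]
t [-30.8  -0.   46.7] a [0. 0. 0.] rows 2.0
   margin 12.0 err 0.0000 step
[... 1383 characters left out ...]
-2., -34., -55.]), np.float64(25.2))]
lid -19 [(array([-16.,  32.,  28.,   0., -86., -93.]), np.float64(53.1))]
lid 10 [(array([-16.,  32.,  28.,   0., -86., -64.]), np.float64(53.1))]
lid 70 [(array([-16.,  32.,  28.,   0., -86.,  -4.]), np.float64(53.1))]
lid2 -19 [(array([-15.,  26.,   8.,   0., -72., -94.]), np.float64(62.5))]
lid2 10 [(array([-15.,  26.,   8.,   0., -72., -65.]), np.float64(62.5))]
lid2 70 [(array([-15.,  26.,   8.,   0., -72.,  -5.]), np.float64(62.5))]
but -19 [(array([-22.,  27., -22.,   0., -40., -87.]), np.float64(31.0))]
but 10 [(array([-22.,  27., -22.,   0., -40., -58.]), np.float64(31.0))]
but 70 [(array([-22.,  27., -22.,  -0., -40.,   2.]), np.float64(31.0))]
```

>>> servo_tool(deltas=[{"tx": -44, "ty": -7, "tz": -130, "ax": -0.073, "ay": 0.351, "az": -0.137, "claw": 87}, {"tx": -44, "ty": -7, "tz": -130, "ax": -0.073, "ay": 0.351, "az": -0.137, "claw": 87}, {"tx": -44, "ty": -7, "tz": -130, "ax": -0.073, "ay": 0.351, "az": -0.137, "claw": 87}, {"tx": -44, "ty": -7, "tz": -130, "ax": -0.073, "ay": 0.351, "az": -0.137, "claw": 87}, {"tx": -44, "ty": -7, "tz": -130, "ax": -0.073, "ay": 0.351, "az": -0.137, "claw": 87}, {"tx": -44, "ty": -7, "tz": -130, "ax": -0.073, "ay": 0.351, "az": -0.137, "claw": 87}, {"tx": -44, "ty": -7, "tz": -130, "ax": -0.073, "ay": 0.351, "az": -0.137, "claw": 87}])

```text
time_s: 5.47
tcp_pos: [0.3263, 0.3011, 0.3252]
ee_rot: [[-0.627, -0.772, 0.107], [-0.758, 0.636, 0.145], [-0.18, 0.01, -0.984]]
wrist_force: [-0.1, -0.0, 1.0]
gripper_width: 0.997
gripper_force: 0.0
```

```bash
cat >> h.py <<'E'
def cupfit(m,M,c0,base=0.,cam="wrist"):
    """fit cup centre (x,y) and base height by the silhouette outline's box"""
    a=np.linspace(0,2*np.pi,90); ys,xs=np.nonzero(m); tgt=np.array([xs.min(),xs.max()+1,ys.min(),ys.max()+1])-.0
    def f(v):
        P=[proj(cam,[v[0]+.028*np.cos(t),v[1]+.028*np.sin(t),base+z],M) for z in (0,.07) for t in a]; P=np.array(P)
        return np.array([P[:,0].min(),P[:,0].max(),P[:,1].min(),P[:,1].max()])-tgt
    r=least_squares(f,c0[:2]); return r.x,r.fun
E
python3 - <<'E'
from h import *
np.set_printoptions(precision=4,suppress=True)
print(cupfit(np.load("m3.npy"),np.load("w3.npy"),[.425,.39]),cupfit(np.load("m2.npy"),np.load("w2.npy"),[.425,.39]))
s=sense(); print(s["time_s"],s["tcp_pos"],s["joints"])
c=np.array([.4254,.3904,0]); R=RT(75,30); z=R[:,2]; g=c+[0,0,.044]+.019*z
path([(g-.10*z+[0,0,.03],R)])
E
```

```text
Traceback (most recent call last):
  File "h.py", line 88, in cupfit
    r=least_squares(f,c0[:2]); return r.x,r.fun
  File "h.py", line 86, in f
    P=[proj(cam,[v[0]+.028*np.cos(t),v[1]+.028*np.sin(t),base+z],M) for z in (0,.07) for t in a]; P=np.array(P)
       ~~~~^^^^^^^^^^^^^^^^^^^^^^^^^^^^^^^^^^^^^^^^^^^^^^^^^^^^^^^^
  File "h.py", line 9, in proj
    c=calibration(cam); M=c2w(cam) if M is None else M
ValueError: time passes only in moves, steps and waits
```

```bash
sed -i 's/^import numpy as np, cv2/import numpy as np, cv2, functools\ncalibration=functools.lru_cache(calibration)/' h.py
python3 - <<'E'
from h import *
np.set_printoptions(precision=4,suppress=True)
s=sense(); print(s["time_s"],s["tcp_pos"],s["joints"])
print(cupfit(np.load("m3.npy"),np.load("w3.npy"),[.425,.39]),cupfit(np.load("m2.npy"),np.load("w2.npy"),[.425,.39]))
c=np.array([.4254,.3904,0]); R=RT(75,30); z=R[:,2]; g=c+[0,0,.044]+.019*z
path([(g-.10*z+[0,0,.03],R)])
E
```

```text
5.4667 [0.3263 0.3011 0.3252] [  65.3279   -5.5808  -19.6286    2.2869  -65.8164 -105.6388]
(array([0.4302, 0.3932]), array([-0.0769,  0.0698, -0.8448,  1.0983])) (array([0.4302, 0.3937]), array([-0.3091,  0.2649, -1.0738,  1.4856]))
t [-61.1 -38.3 194.8] a [-0.139 -0.336 -0.407] rows 5.0
   margin 20.7 err 0.0000 step [ 5.   4.9  3.9 12.   9.6 19.8] q [ 48.  11. -25. -27. -30. -42.]
```

```bash
python3 - <<'E'
from h import *
c=np.array([.4302,.3935,0]); R=RT(75,30); z=R[:,2]; g=c+[0,0,.044]+.019*z
path([(g-.10*z+[0,0,.03],R),(g,R)])
E
```

```text
t [-66.5 -40.  195.7] a [-0.139 -0.336 -0.407] rows 6.0
   margin 20.9 err 0.0000 step [ 4.2  4.2  3.2 10.1  8.  16.6] q [ 48.  11. -25. -27. -30. -42.]
t [ 15.  -0. 126.] a [0. 0. 0.] rows 4.0
   margin 11.3 err 0.0000 step [0.3 3.6 1.3 3.8 3.  4.2] q [ 48.  25. -22. -40. -20. -28.]
```

>>> servo_tool(deltas=[{"tx": -66, "ty": -40, "tz": 196, "ax": -0.139, "ay": -0.336, "az": -0.407, "claw": 87}, {"tx": -66, "ty": -40, "tz": 196, "ax": -0.139, "ay": -0.336, "az": -0.407, "claw": 87}, {"tx": -66, "ty": -40, "tz": 196, "ax": -0.139, "ay": -0.336, "az": -0.407, "claw": 87}, {"tx": -66, "ty": -40, "tz": 196, "ax": -0.139, "ay": -0.336, "az": -0.407, "claw": 87}, {"tx": -66, "ty": -40, "tz": 196, "ax": -0.139, "ay": -0.336, "az": -0.407, "claw": 87}, {"tx": -66, "ty": -40, "tz": 196, "ax": -0.139, "ay": -0.336, "az": -0.407, "claw": 87}, {"tx": -66, "ty": -40, "tz": 196, "ax": -0.139, "ay": -0.336, "az": -0.407, "claw": 87}, {"tx": -66, "ty": -40, "tz": 196, "ax": -0.139, "ay": -0.336, "az": -0.407, "claw": 87}, {"tx": -66, "ty": -40, "tz": 196, "ax": -0.139, "ay": -0.336, "az": -0.407, "claw": 87}, {"tx": -66, "ty": -40, "tz": 196, "ax": -0.139, "ay": -0.336, "az": -0.407, "claw": 87}, {"tx": -66, "ty": -40, "tz": 196, "ax": -0.139, "ay": -0.336, "az": -0.407, "claw": 87}, {"tx": -66, "ty": -40, "tz": 196, "ax": -0.139, "ay": -0.336, "az": -0.407, "claw": 87}])

```text
time_s: 6.47
tcp_pos: [0.4223, 0.3501, 0.1385]
ee_rot: [[-0.229, -0.964, 0.136], [-0.839, 0.266, 0.475], [-0.494, -0.006, -0.87]]
wrist_force: [-0.4, -0.3, 0.0]
gripper_width: 0.998
gripper_force: 0.0
```

```bash
python3 - <<'E'
from h import *
np.set_printoptions(precision=4,suppress=True)
s=sense(); print(s["time_s"],s["tcp_pos"],s["joints"])
M=c2w("wrist"); im=capture("wrist"); cv2.imwrite("pics/w4.png",im)
t=trace("cup","wrist")
c=np.array([.4302,.3935,0])
if t: x,f=cupfit(t[0]["mask"],M,c); print(t[0]["confidence"],x,f)
R=RT(75,30); z=R[:,2]; g=c+[0,0,.044]+.019*z
path([(g,R)])
E
```

```text
6.4667 [0.4223 0.3501 0.1385] [ 47.5555  11.4447 -25.1372 -26.8055 -29.1557 -42.1352]
0.75 [0.4292 0.3932] [ 0.3085 -0.309  -0.5938  0.7085]
t [  8.    4.5 122.5] a [-0.009 -0.008 -0.004] rows 3.0
   margin 11.3 err 0.0000 step [0.4 4.7 1.7 5.2 3.6 5.6] q [ 48.  25. -22. -40. -20. -28.]
```

>>> servo_tool(deltas=[{"tx": 9, "ty": 3, "tz": 40, "ax": 0, "ay": 0, "az": 0, "claw": 87}, {"tx": 9, "ty": 3, "tz": 70, "ax": 0, "ay": 0, "az": 0, "claw": 87}, {"tx": 9, "ty": 3, "tz": 70, "ax": 0, "ay": 0, "az": 0, "claw": 87}, {"tx": 9, "ty": 3, "tz": 70, "ax": 0, "ay": 0, "az": 0, "claw": 87}])

```text
time_s: 6.9
tcp_pos: [0.4266, 0.3761, 0.0705]
ee_rot: [[-0.23, -0.964, 0.133], [-0.841, 0.266, 0.471], [-0.489, -0.004, -0.872]]
wrist_force: [-0.1, 0.6, 0.3]
gripper_width: 0.996
gripper_force: 0.0
```

```bash
python3 - <<'E'
from h import *
np.set_printoptions(precision=4,suppress=True)
s=sense(); print(s["time_s"],s["tcp_pos"],s["joint_velocities"])
c=np.array([.4297,.3934,0])
R=RT(75,30); z=R[:,2]; g=c+[0,0,.044]+.019*z
path([(g,R)])
E
```

```text
6.9 [0.4266 0.3761 0.0705] [-0.4618 -3.164   0.6108  1.0898  0.0108 -0.214 ]
t [-2.6  1.8 50.7] a [-0.007 -0.012 -0.004] rows 2.0
   margin 11.3 err 0.0000 step [0.1 2.9 1.4 3.6 1.3 3.9] q [ 48.  25. -22. -41. -20. -28.]
```

>>> servo_tool(deltas=[{"tx": -2, "ty": 1.5, "tz": 30, "ax": -0.006, "ay": -0.01, "az": 0, "claw": 87}, {"tx": -2, "ty": 1.5, "tz": 49, "ax": -0.006, "ay": -0.01, "az": 0, "claw": 87}, {"tx": -2, "ty": 1.5, "tz": 49, "ax": -0.006, "ay": -0.01, "az": 0, "claw": 87}, {"tx": -2, "ty": 1.5, "tz": 49, "ax": -0.006, "ay": -0.01, "az": 0, "claw": 40}, {"tx": -2, "ty": 1.5, "tz": 49, "ax": -0.006, "ay": -0.01, "az": 0, "claw": 40}, {"tx": -2, "ty": 1.5, "tz": 49, "ax": -0.006, "ay": -0.01, "az": 0, "claw": 40}, {"tx": -2, "ty": 1.5, "tz": 49, "ax": -0.006, "ay": -0.01, "az": 0, "claw": 40}, {"tx": -2, "ty": 1.5, "tz": 49, "ax": -0.006, "ay": -0.01, "az": 0, "claw": 40}, {"tx": -2, "ty": 1.5, "tz": 49, "ax": -0.006, "ay": -0.01, "az": 0, "claw": 40}])

```text
time_s: 7.65
tcp_pos: [0.4327, 0.4013, 0.0306]
ee_rot: [[-0.228, -0.965, 0.132], [-0.835, 0.264, 0.483], [-0.501, 0.0, -0.865]]
wrist_force: [-0.2, -2.1, 5.2]
gripper_width: 0.637
gripper_force: 30.1
```

```bash
python3 - <<'E'
from h import *
np.set_printoptions(precision=4,suppress=True)
s=sense(); print(s["time_s"],s["tcp_pos"],s["gripper_width"]*87,s["gripper_force"],s["wrist_force"])
Tm=T(); print("rel cup in tool",Tm[:3,:3].T@(np.array([.4297,.3934,.044])-Tm[:3,3])*1000)
np.save("grasp.npy",Tm)
Rg=Tm[:3,:3]; p=Tm[:3,3]
pad=np.array([.5198,-.2346,.019]); ups=lambda a:Ro.from_euler("z",np.radians(a)).as_matrix()@Rg
q=path([(p+[0,0,.18],Rg),([.47,.05,.26],ups(-33))])
E
```

```text
7.65 [0.4327 0.4013 0.0306] 55.39323131678865 30.106172548767063 [-0.2091 -2.0926  5.1961]
rel cup in tool [  0.5704   0.7973 -15.7825]
t [ -90.2    0.  -155.8] a [0. 0. 0.] rows 5.0
   margin 13.3 err 0.0000 step [1.3 3.6 1.9 5.9 4.  7.3] q [ 52.   9. -18. -19. -36. -54.]
t [ 260.  -128.7 -207.6] a [ 0.289 -0.     0.498] rows 9.0
   margin 26.5 err 0.0000 step [5.2 2.6 2.7 0.9 1.5 1.8] q [ 17.  -5. -26. -18. -43. -54.]
```

>>> servo_tool(deltas=[{"tx": -10, "ty": 0, "tz": -17, "ax": 0, "ay": 0, "az": 0, "claw": 40}, {"tx": -30, "ty": 0, "tz": -52, "ax": 0, "ay": 0, "az": 0, "claw": 40}, {"tx": -50, "ty": 0, "tz": -87, "ax": 0, "ay": 0, "az": 0, "claw": 40}, {"tx": -70, "ty": 0, "tz": -121, "ax": 0, "ay": 0, "az": 0, "claw": 40}, {"tx": -90, "ty": 0, "tz": -156, "ax": 0, "ay": 0, "az": 0, "claw": 40}, {"tx": -90, "ty": 0, "tz": -156, "ax": 0, "ay": 0, "az": 0, "claw": 40}])

```text
time_s: 8.15
tcp_pos: [0.4359, 0.4039, 0.2205]
ee_rot: [[-0.22, -0.965, 0.143], [-0.83, 0.262, 0.493], [-0.513, -0.01, -0.858]]
wrist_force: [1.0, 1.1, -0.2]
gripper_width: 0.635
gripper_force: 30.0
```

>>> servo_tool(deltas=[{"tx": 26, "ty": -13, "tz": -21, "ax": 0.029, "ay": 0, "az": 0.05, "claw": 40}, {"tx": 52, "ty": -26, "tz": -42, "ax": 0.058, "ay": 0, "az": 0.1, "claw": 40}, {"tx": 78, "ty": -39, "tz": -62, "ax": 0.087, "ay": 0, "az": 0.149, "claw": 40}, {"tx": 104, "ty": -51, "tz": -83, "ax": 0.116, "ay": 0, "az": 0.199, "claw": 40}, {"tx": 130, "ty": -64, "tz": -104, "ax": 0.145, "ay": 0, "az": 0.249, "claw": 40}, {"tx": 156, "ty": -77, "tz": -125, "ax": 0.173, "ay": 0, "az": 0.299, "claw": 40}, {"tx": 182, "ty": -90, "tz": -145, "ax": 0.202, "ay": 0, "az": 0.349, "claw": 40}, {"tx": 208, "ty": -103, "tz": -166, "ax": 0.231, "ay": 0, "az": 0.398, "claw": 40}, {"tx": 234, "ty": -116, "tz": -187, "ax": 0.26, "ay": 0, "az": 0.448, "claw": 40}, {"tx": 260, "ty": -129, "tz": -208, "ax": 0.289, "ay": 0, "az": 0.498, "claw": 40}, {"tx": 260, "ty": -129, "tz": -208, "ax": 0.289, "ay": 0, "az": 0.498, "claw": 40}])

```text
time_s: 9.07
tcp_pos: [0.4705, 0.0453, 0.2608]
ee_rot: [[-0.649, -0.66, 0.378], [-0.572, 0.751, 0.329], [-0.501, -0.003, -0.865]]
wrist_force: [0.4, 0.0, -0.9]
gripper_width: 0.64
gripper_force: 30.0
```

```bash
python3 - <<'E'
from h import *
np.set_printoptions(precision=4,suppress=True)
s=sense(); print(s["time_s"],s["tcp_pos"],s["gripper_width"]*87,s["gripper_force"],s["wrist_force"])
Rg=np.load("grasp.npy")[:3,:3]; Tm=T(); print(Tm[:3,:3].T@[0,0,1],Rg.T@[0,0,1])
az=lambda R:np.degrees(np.arctan2(R[1,2],R[0,2]))
R2=Ro.from_euler("z",np.radians(8-az(Rg))).as_matrix()@Rg
off=R2@np.array([.0006,0,0]); pad=np.array([.5198,-.2346,.019]); base=pad+np.array([0,0,.0306])+[*(R2@np.array([.0006,0,-.0158]))[:2]*-1,0]
h=np.array([np.cos(np.radians(8)),np.sin(np.radians(8)),0])
path([(base-.10*h+[0,0,.15],R2),(base-.05*h+[0,0,.04],R2)]); print(base)
E
```

```text
9.0667 [0.4705 0.0453 0.2608] 55.65830003072838 30.006788990140194 [ 0.4078  0.0036 -0.9355]
[-0.5011 -0.0026 -0.8654] [-0.5011  0.     -0.8654]
t [ 225.  -192.5  -58.9] a [0.289 0.001 0.504] rows 8.0
   margin 28.1 err 0.0000 step [5.  1.9 1.3 1.  0.8 1.7] q [-22.   2. -27. -24. -37. -44.]
t [ 11.8  -0.  120.2] a [0. 0. 0.] rows 3.0
   margin 15.6 err 0.0000 step [0.8 4.6 0.9 4.3 4.8 4.6] q [-20.  15. -27. -35. -25. -33.]
[ 0.5282 -0.2334  0.0496]
```

>>> servo_tool(deltas=[{"tx": 25, "ty": -21, "tz": -7, "ax": 0.032, "ay": 0, "az": 0.056, "claw": 40}, {"tx": 50, "ty": -43, "tz": -13, "ax": 0.064, "ay": 0, "az": 0.112, "claw": 40}, {"tx": 75, "ty": -64, "tz": -20, "ax": 0.096, "ay": 0, "az": 0.168, "claw": 40}, {"tx": 100, "ty": -86, "tz": -26, "ax": 0.128, "ay": 0, "az": 0.224, "claw": 40}, {"tx": 125, "ty": -107, "tz": -33, "ax": 0.161, "ay": 0, "az": 0.28, "claw": 40}, {"tx": 150, "ty": -128, "tz": -39, "ax": 0.193, "ay": 0, "az": 0.336, "claw": 40}, {"tx": 175, "ty": -150, "tz": -46, "ax": 0.225, "ay": 0, "az": 0.392, "claw": 40}, {"tx": 200, "ty": -171, "tz": -52, "ax": 0.257, "ay": 0, "az": 0.448, "claw": 40}, {"tx": 225, "ty": -193, "tz": -59, "ax": 0.289, "ay": 0, "az": 0.504, "claw": 40}, {"tx": 225, "ty": -193, "tz": -59, "ax": 0.289, "ay": 0, "az": 0.504, "claw": 40}, {"tx": 225, "ty": -193, "tz": -59, "ax": 0.289, "ay": 0, "az": 0.504, "claw": 40}])

```text
time_s: 9.98
tcp_pos: [0.4304, -0.2445, 0.1973]
ee_rot: [[-0.858, -0.144, 0.493], [-0.123, 0.99, 0.074], [-0.498, 0.003, -0.867]]
wrist_force: [0.6, 0.1, -1.4]
gripper_width: 0.636
gripper_force: 30.0
```

```bash
python3 - <<'E'
from h import *
np.set_printoptions(precision=4,suppress=True)
s=sense(); print(s["time_s"],s["tcp_pos"],s["gripper_width"]*87)
M=c2w("wrist"); im=capture("wrist"); cv2.imwrite("pics/w5.png",im); np.save("w5.npy",M)
print("pad",proj("wrist",[.5198,-.2346,.019],M),"but",proj("wrist",[.433,-.3466,.038],M))
hsv=cv2.cvtColor(im,cv2.COLOR_BGR2HSV); m=(hsv[...,1]>140)&(abs(hsv[...,0].astype(int)-62)<20)
n,l,st,c=cv2.connectedComponentsWithStats(m.astype(np.uint8)); i=1+np.argmax(st[1:,4]); print(c[i],st[i],onz("wrist",c[i],.038,M))
E
```

```text
9.9833 [ 0.4304 -0.2445  0.1973] 55.326523566978864
pad [314.0001 201.6859] but [182.8177 115.7813]
[181.5253 113.1553] [165  96  34  35 908] [ 0.431  -0.3473  0.038 ]
```

View pics/w5.png

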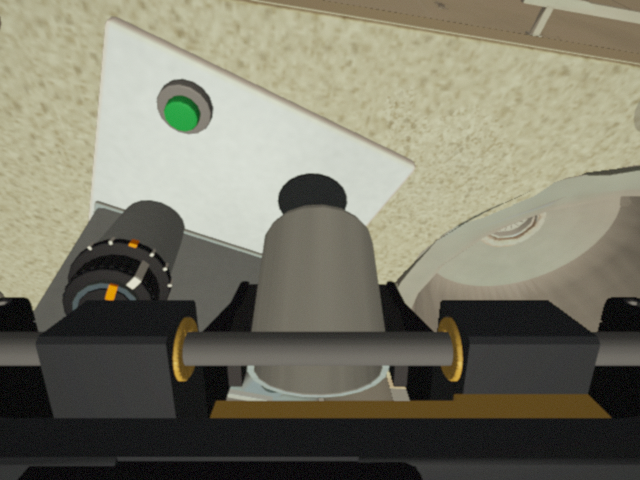

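```bash
python3 - <<'E'
from h import *
np.set_printoptions(precision=4,suppress=True)
im=cv2.imread("pics/w5.png"); M=np.load("w5.npy"); g=cv2.cvtColor(im,cv2.COLOR_BGR2GRAY)
# pad upper arc: per column first dark pixel from above
pts=[]
for u in range(284,342,2):
    col=g[150:200,u].astype(float); k=np.argmin(np.diff(cv2.GaussianBlur(col.reshape(-1,1),(1,5),0).ravel())); pts.append((u+.5,150+k+1.0))
for v in range(184,200,2):
    for u0,u1,sg in ((262,300,-1),(330,365,1)):
        r=g[v,u0:u1].astype(float); d=np.diff(r)*(-sg)*-1; k=np.argmax(d) ; pts.append((u0+k+1.0,v+.5))
W=np.array([onz("wrist",p,.019,M)[:2] for p in pts])
f=lambda c:np.linalg.norm(W-c,axis=1)-.035
r=least_squares(f,[.52,-.235],loss="soft_l1",f_scale=.001); print("pad",r.x,np.abs(r.fun).mean(),np.abs(r.fun).max())
r3=least_squares(lambda c:np.linalg.norm(W-c[:2],axis=1)-c[2],[.52,-.235,.035],loss="soft_l1",f_scale=.001); print(r3.x)
# cup prediction from measured pose
Tm=M@np.linalg.inv(np.array(calibration("wrist")["hand_eye"])); R=Tm[:3,:3]; gp=np.load("grasp.npy")
c0=np.array([.4297,.3934,0]); rel=np.linalg.inv(gp)@np.append(c0,1); b=(Tm@rel)[:3]; up=R@gp[:3,:3].T@[0,0,1]; print("cup base",b,"up",up)
a=np.linspace(0,2*np.pi,181); rim=np.array([proj("wrist",b+[.028*np.cos(t),.028*np.sin(t),0],M) for t in a]); print("pred base arc top v,at u",rim[rim[:,1].argmin()],"x",rim[:,0].min(),rim[:,0].max())
for v in (215,225,240,260): 
    row=np.diff(cv2.GaussianBlur(g[v:v+1].astype(float),(5,1),0)[0]); print(v,row[250:290].round(0).tolist()[::1] if 0 else (250+np.abs(row[250:290]).argmax()+1, 350+np.abs(row[350:395]).argmax()+1))
vs=[]
for u in range(300,340,6):
    col=np.diff(cv2.GaussianBlur(g[195:225,u:u+1].astype(float),(1,5),0).ravel()); vs.append((u,195+col.argmax()+1))
print(vs)
def side(v): # predicted silhouettes by cylinder hull
    P=np.vstack([[proj("wrist",b+np.array([.028*np.cos(t),.028*np.sin(t),z]),M) for t in a] for z in (0,.07)]).astype(np.float32)
    h=cv2.convexHull(P)[:,0]; xs=[]
    for i in range(len(h)):
        p,q=h[i],h[(i+1)%len(h)]
        if (p[1]-v)*(q[1]-v)<0: xs.append(p[0]+(q[0]-p[0])*(v-p[1])/(q[1]-p[1]))
    return xs
print([side(v+.5) for v in (225,240,260)])
E
```

```text
pad [ 0.5213 -0.2358] 0.0004448620953944225 0.0015694948078729953
[ 0.5195 -0.2361  0.0335]
cup base [ 0.4218 -0.2449  0.1667] up [ 0.0034 -0.0022  1.    ]
pred base arc top v,at u [319.5439 202.8613] x 265.4017682369717 372.8724468233623
215 (np.int64(282), np.int64(355))
225 (np.int64(271), np.int64(365))
240 (np.int64(264), np.int64(372))
260 (np.int64(264), np.int64(375))
[(300, np.int64(207)), (306, np.int64(205)), (312, np.int64(205)), (318, np.int64(205)), (324, np.int64(205)), (330, np.int64(206)), (336, np.int64(207))]
[[np.float32(269.64963), np.float32(368.9137)], [np.float32(265.1089), np.float32(373.32193)], [np.float32(262.52545), np.float32(376.27274)]]
```

```bash
cat > place.py <<'E'
from h import *
np.set_printoptions(precision=4,suppress=True)
s=sense(); print(s["time_s"],s["tcp_pos"],s["wrist_force"])
gp=np.load("grasp.npy"); Rg=gp[:3,:3]; az=lambda R:np.degrees(np.arctan2(R[1,2],R[0,2]))
R2=Ro.from_euler("z",np.radians(8-az(Rg))).as_matrix()@Rg
rel=np.linalg.inv(gp)@np.array([.4297,.3934,0,1]); rel[1]=0
pad=np.array([.5202,-.2355,.019]); base=pad-R2@rel[:3]; h=np.array([np.cos(np.radians(8)),np.sin(np.radians(8)),0])
print("cup now",(T(s)@rel)[:3]-pad,base)
E
(cat place.py; echo 'path([(base-.05*h+[0,0,.03],R2),(base+[0,0,.006],R2)]); print(clear(base,R2))') | python3 -
```

```text
10.0333 [ 0.4307 -0.2437  0.1978] [-0.4662 -0.0536 -0.0373]
cup now [-0.0979 -0.0094  0.1482] [ 0.5285 -0.2343  0.0496]
t [ 17.3  -4.9 126.4] a [ 0.005 -0.002  0.005] rows 4.0
   margin 15.0 err 0.0000 step [0.4 3.8 0.8 3.8 3.9 4.2] q [-21.  16. -27. -36. -24. -31.]
t [-31.2   0.   45.8] a [0. 0. 0.] rows 2.0
   margin 12.3 err 0.0000 step [1.6 2.6 1.8 0.2 1.4 1. ] q [-18.  21. -24. -37. -21. -33.]
[16.5027 10.0391 46.3878 75.4124]
```

>>> servo_tool(deltas=[{"tx": 4, "ty": -1, "tz": 30, "ax": 0.003, "ay": -0.002, "az": 0.003, "claw": 40}, {"tx": 8, "ty": -3, "tz": 62, "ax": 0.005, "ay": -0.002, "az": 0.005, "claw": 40}, {"tx": 13, "ty": -4, "tz": 95, "ax": 0.005, "ay": -0.002, "az": 0.005, "claw": 40}, {"tx": 17, "ty": -5, "tz": 126, "ax": 0.005, "ay": -0.002, "az": 0.005, "claw": 40}, {"tx": 7, "ty": -5, "tz": 142, "ax": 0.005, "ay": -0.002, "az": 0.005, "claw": 40}, {"tx": -4, "ty": -5, "tz": 157, "ax": 0.005, "ay": -0.002, "az": 0.005, "claw": 40}, {"tx": -14, "ty": -5, "tz": 172, "ax": 0.005, "ay": -0.002, "az": 0.005, "claw": 40}, {"tx": -14, "ty": -5, "tz": 172, "ax": 0.005, "ay": -0.002, "az": 0.005, "claw": 40}, {"tx": -14, "ty": -5, "tz": 172, "ax": 0.005, "ay": -0.002, "az": 0.005, "claw": 40}])

```text
time_s: 10.78
tcp_pos: [0.5296, -0.2325, 0.0562]
ee_rot: [[-0.856, -0.143, 0.496], [-0.124, 0.99, 0.071], [-0.501, -0.0, -0.865]]
wrist_force: [0.6, -0.1, -1.3]
gripper_width: 0.637
gripper_force: 30.0
```

```bash
(cat place.py; echo 'path([(base+[0,0,.001],R2)]); print(s["gripper_width"]*87,s["joint_velocities"])') | python3 -
```

```text
10.7833 [ 0.5296 -0.2325  0.0562] [ 0.5933 -0.1233 -1.2839]
cup now [0.0011 0.0018 0.0066] [ 0.5285 -0.2343  0.0496]
t [ 3.9 -1.7  4.2] a [0.002 0.    0.003] rows 1.0
   margin 12.0 err 0.0000 step [0.4 0.6 0.  0.9 0.3 1.1] q [-18.  22. -24. -38. -21. -31.]
55.395492086993805 [-1.0892 -1.7079 -1.2423  0.0047 -0.1841  0.0506]
```

>>> servo_tool(deltas=[{"tx": 1.5, "ty": -1, "tz": 2, "ax": 0, "ay": 0, "az": 0, "claw": 40}, {"tx": 2.5, "ty": -1.2, "tz": 3.5, "ax": 0, "ay": 0, "az": 0, "claw": 40}, {"tx": 3.3, "ty": -1.2, "tz": 4.5, "ax": 0, "ay": 0, "az": 0, "claw": 40}, {"tx": 3.3, "ty": -1.2, "tz": 4.5, "ax": 0, "ay": 0, "az": 0, "claw": 40}])

```text
time_s: 11.12
tcp_pos: [0.528, -0.2356, 0.0512]
ee_rot: [[-0.856, -0.139, 0.497], [-0.12, 0.99, 0.069], [-0.502, -0.0, -0.865]]
wrist_force: [0.7, 1.1, -0.3]
gripper_width: 0.638
gripper_force: 30.0
```

```bash
(cat place.py; echo 'path([(base+[0,0,-.0005],R2)]); print(s["gripper_width"]*87,s["joint_velocities"])') | python3 -
```

```text
11.1167 [ 0.528  -0.2356  0.0512] [ 0.6563  1.0546 -0.2886]
cup now [-0.0005 -0.0012  0.0016] [ 0.5285 -0.2343  0.0496]
t [0.5 1.1 2.2] a [-0.001  0.001  0.   ] rows 1.0
   margin 11.9 err 0.0000 step [0.1 0.2 0.  0.2 0.2 0.1] q [-18.  22. -24. -38. -21. -31.]
55.46941024785848 [-0.0021 -0.0577  0.3205  0.4268 -0.0052 -0.5362]
```

>>> servo_tool(deltas=[{"tx": 0.4, "ty": 0.8, "tz": 1.3, "ax": 0, "ay": 0, "az": 0, "claw": 40}, {"tx": 0.6, "ty": 0.8, "tz": 2.2, "ax": 0, "ay": 0, "az": 0, "claw": 40}, {"tx": 0.6, "ty": 0.8, "tz": 2.2, "ax": 0, "ay": 0, "az": 0, "claw": 40}])

```text
time_s: 11.37
tcp_pos: [0.5292, -0.2348, 0.0497]
ee_rot: [[-0.856, -0.14, 0.498], [-0.121, 0.99, 0.069], [-0.503, -0.001, -0.864]]
wrist_force: [-2.3, 1.1, 3.3]
gripper_width: 0.632
gripper_force: 30.0
```

```bash
(cat place.py; echo 'print(s["gripper_width"]*87,s["joint_velocities"])') | python3 -
```

```text
11.3667 [ 0.5292 -0.2348  0.0497] [-2.3458  1.083   3.2979]
cup now [ 0.0008 -0.0005  0.    ] [ 0.5285 -0.2343  0.0496]
54.983407212978925 [-0.0158 -0.0551 -0.0525  0.071  -0.0206 -0.1578]
```

>>> servo_tool(deltas=[{"tx": 0, "ty": 0, "tz": 0, "ax": 0, "ay": 0, "az": 0, "claw": 87}, {"tx": 0, "ty": 0, "tz": 0, "ax": 0, "ay": 0, "az": 0, "claw": 87}, {"tx": 0, "ty": 0, "tz": 0, "ax": 0, "ay": 0, "az": 0, "claw": 87}, {"tx": 0, "ty": 0, "tz": 0, "ax": 0, "ay": 0, "az": 0, "claw": 87}, {"tx": 0, "ty": 0, "tz": 0, "ax": 0, "ay": 0, "az": 0, "claw": 87}, {"tx": 0, "ty": 0, "tz": -15, "ax": 0, "ay": 0, "az": 0, "claw": 87}, {"tx": 0, "ty": 0, "tz": -40, "ax": 0, "ay": 0, "az": 0, "claw": 87}, {"tx": 0, "ty": 0, "tz": -75, "ax": 0, "ay": 0, "az": 0, "claw": 87}, {"tx": 0, "ty": 0, "tz": -110, "ax": 0, "ay": 0, "az": 0, "claw": 87}, {"tx": 0, "ty": 0, "tz": -140, "ax": 0, "ay": 0, "az": 0, "claw": 87}, {"tx": 0, "ty": 0, "tz": -140, "ax": 0, "ay": 0, "az": 0, "claw": 87}])

```text
time_s: 12.28
tcp_pos: [0.4598, -0.2457, 0.1758]
ee_rot: [[-0.852, -0.14, 0.505], [-0.124, 0.99, 0.065], [-0.509, -0.007, -0.861]]
wrist_force: [0.7, 0.0, -0.0]
gripper_width: 0.997
gripper_force: 0.0
```

```bash
python3 - <<'E'
from h import *
np.set_printoptions(precision=4,suppress=True)
s=sense(); print(s["time_s"],s["tcp_pos"],s["wrist_force"],s["gripper_width"])
M=c2w("wrist"); im=capture("wrist"); cv2.imwrite("pics/w6.png",im); np.save("w6.npy",M)
t=trace("cup","wrist")
if t: np.save("m6.npy",t[0]["mask"]); print(t[0]["confidence"],cupfit(t[0]["mask"],M,[.52,-.2355],.019))
print("but",proj("wrist",[.432,-.347,.038],M))
hsv=cv2.cvtColor(im,cv2.COLOR_BGR2HSV); m=(hsv[...,1]>140)&(abs(hsv[...,0].astype(int)-62)<20)
n,l,st,c=cv2.connectedComponentsWithStats(m.astype(np.uint8)); i=1+np.argmax(st[1:,4]); print(c[i],st[i],onz("wrist",c[i],.038,M))
E
```

```text
12.2833 [ 0.4598 -0.2457  0.1758] [ 0.7497  0.0039 -0.036 ] 0.9967499006607008
0.89 (array([ 0.5209, -0.2354]), array([-0.0365,  0.0327, -1.2788,  1.7051]))
but [171.6021  87.2284]
[171.3481  85.8858] [ 151   66   41   41 1261] [ 0.4311 -0.347   0.038 ]
```

View pics/w6.png

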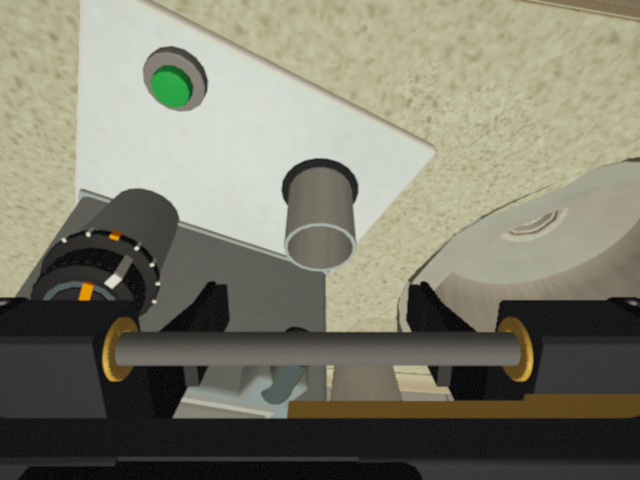

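```bash
sed -i 's/^YAW=.*/YAW=np.radians(-19.7); O=np.array([.5543,-.3167])/' h.py
python3 - <<'E'
from h import *
np.set_printoptions(precision=4,suppress=True)
Rc=RT(-19.7,26,12); Re=RT(-19.7,26,-14); cc=Bp(0,0,-.012); zt=Rc[:,2]; print(cc)
M=np.load("w6.npy")
for n,p in dict(mark=Bp(.035,0,-.017),end=Bp(0.018,0,.018),line=Bp(.028,-.419,.011)).items(): print(n,proj("wrist",p,M))
print(clear(cc,Rc),clear(cc,Re),clear(cc,RT(-19.7,26)))
path([(cc-.1*zt,Rc),(cc,Rc),(cc,Re)])
E
```

```text
[ 0.5168 -0.3776  0.1392]
mark [114.6465 233.7096]
end [ 87.4532 285.5782]
line [117.2991 273.7683]
[ 42.5184  19.3113  58.9063 161.3918] [ 42.1234  19.3113  59.3855 160.1045] [ 44.7724  19.3113  63.2056 169.6911]
t [ -28.5 -119.6  -49.9] a [0.235 0.05  0.636] rows 6.0
   margin 22.5 err 0.0000 step [0.7 0.8 1.4 4.2 1.3 9.4] q [-23.   8. -22.  -2. -34. -98.]
t [  0.   0. 100.] a [0. 0. 0.] rows 3.0
   margin 13.8 err 0.0000 step [0.1 3.4 0.8 0.3 3.9 0.3] q [-22.  18. -23.  -3. -23. -97.]
t [0. 0. 0.] a [-0.    -0.    -0.454] rows 4.0
   margin 13.8 err 0.0000 step [0.  0.  0.  0.  0.  6.5] q [-22.  18. -23.  -3. -23. -71.]
```

>>> servo_tool(deltas=[{"tx": -5, "ty": -20, "tz": -30, "ax": 0.04, "ay": 0.01, "az": 0.106, "claw": 87}, {"tx": -10, "ty": -45, "tz": -50, "ax": 0.08, "ay": 0.02, "az": 0.212, "claw": 87}, {"tx": -19, "ty": -80, "tz": -50, "ax": 0.12, "ay": 0.03, "az": 0.318, "claw": 87}, {"tx": -28, "ty": -120, "tz": -50, "ax": 0.16, "ay": 0.04, "az": 0.424, "claw": 87}, {"tx": -28, "ty": -120, "tz": -50, "ax": 0.2, "ay": 0.045, "az": 0.53, "claw": 87}, {"tx": -28, "ty": -120, "tz": -50, "ax": 0.235, "ay": 0.05, "az": 0.636, "claw": 87}, {"tx": -28, "ty": -120, "tz": -50, "ax": 0.235, "ay": 0.05, "az": 0.636, "claw": 87}, {"tx": -28, "ty": -120, "tz": -50, "ax": 0.235, "ay": 0.05, "az": 0.636, "claw": 87}, {"tx": -28, "ty": -120, "tz": -50, "ax": 0.235, "ay": 0.05, "az": 0.636, "claw": 87}])

```text
time_s: 13.13
tcp_pos: [0.4754, -0.3627, 0.2262]
ee_rot: [[-0.761, 0.503, 0.409], [0.49, 0.859, -0.145], [-0.425, 0.09, -0.901]]
wrist_force: [0.3, 0.3, 0.5]
gripper_width: 0.999
gripper_force: 0.0
```

```bash
python3 - <<'E'
from h import *
np.set_printoptions(precision=4,suppress=True)
s=sense(); print(s["time_s"],s["tcp_pos"],s["joint_velocities"])
M=c2w("wrist"); im=capture("wrist"); np.save("w7.npy",M); cv2.imwrite("pics/w7raw.png",im)
vis=im.copy()
def dot(p,col): cv2.circle(vis,tuple(int(round(v)) for v in proj("wrist",p,M)),1,col,-1)
for a in np.linspace(0,2*np.pi,40,endpoint=False): dot(Bp(.0205,a,.018),(0,255,0)); dot(Bp(.028,a,.011),(255,255,0)); dot(Bp(.035,a,-.017),(255,0,255))
dot(Bp(.035,0,-.017),(0,0,255))
u=proj("wrist",Bp(0,0,0),M); x,y=int(u[0]),int(u[1]); print(u)
x0,y0=max(0,x-100),max(0,y-100)
cv2.imwrite("pics/w7.png",cv2.resize(vis[y0:y0+200,x0:x0+200],None,fx=3,fy=3,interpolation=cv2.INTER_CUBIC))
Rc=RT(-19.7,26,12); cc=Bp(0,0,-.012); path([(cc,Rc)])
E
```

```text
13.1333 [ 0.4754 -0.3627  0.2262] [-0.309  -0.6727  0.4619  0.3329 -0.0089 -0.678 ]
[317.0193 250.0821]
t [-1.4  0.3 97.9] a [ 0.    -0.004  0.002] rows 3.0
   margin 13.8 err 0.0000 step [0.1 3.3 0.8 0.2 3.9 0.2] q [-22.  18. -23.  -3. -23. -97.]
```

View pics/w7.png

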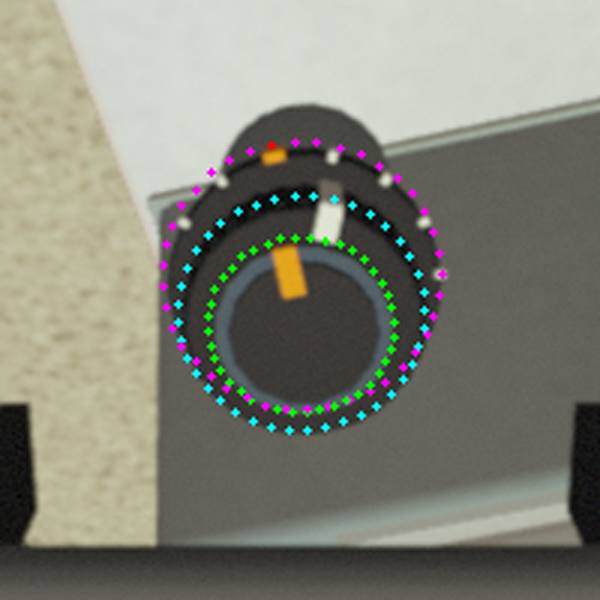

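>>> servo_tool(deltas=[{"tx": -2.7, "ty": 1, "tz": 35, "ax": 0, "ay": -0.003, "az": 0, "claw": 87}, {"tx": -2.7, "ty": 1, "tz": 65, "ax": 0, "ay": -0.003, "az": 0, "claw": 87}, {"tx": -2.7, "ty": 1, "tz": 85, "ax": 0, "ay": -0.003, "az": 0, "claw": 87}, {"tx": -2.7, "ty": 1, "tz": 95, "ax": 0, "ay": -0.003, "az": 0, "claw": 87}, {"tx": -2.7, "ty": 1, "tz": 95, "ax": 0, "ay": -0.003, "az": 0, "claw": 87}, {"tx": -2.7, "ty": 1, "tz": 95, "ax": 0, "ay": -0.003, "az": 0, "claw": 87}])

```text
time_s: 13.68
tcp_pos: [0.517, -0.3779, 0.1433]
ee_rot: [[-0.758, 0.505, 0.413], [0.491, 0.858, -0.148], [-0.429, 0.09, -0.899]]
wrist_force: [0.2, 0.0, 0.3]
gripper_width: 0.993
gripper_force: 0.0
```

```bash
python3 - <<'E'
from h import *
np.set_printoptions(precision=4,suppress=True)
s=sense(); print(s["time_s"],s["tcp_pos"],s["joint_velocities"],s["wrist_force"])
Rc=RT(-19.7,26,12); cc=Bp(0,0,-.011)+Rc@[-.0013,.0008,0]; path([(cc,Rc)])
E
```

```text
13.6833 [ 0.517  -0.3779  0.1433] [ 0.0563 -1.9218  0.5646  0.4243  0.0753 -0.248 ] [0.2492 0.0478 0.2801]
t [0.7 0.5 2.6] a [-0.001  0.     0.001] rows 1.0
   margin 14.0 err 0.0000 step [0.1 0.2 0.1 0.  0.3 0.1] q [-22.  18. -23.  -3. -23. -97.]
```

Close on the collar and check forces before turning.

>>> servo_tool(deltas=[{"tx": 0.4, "ty": 0.3, "tz": 1, "ax": 0, "ay": 0, "az": 0, "claw": 87}, {"tx": 0.4, "ty": 0.3, "tz": 1, "ax": 0, "ay": 0, "az": 0, "claw": 40}, {"tx": 0.4, "ty": 0.3, "tz": 1, "ax": 0, "ay": 0, "az": 0, "claw": 40}, {"tx": 0.4, "ty": 0.3, "tz": 1, "ax": 0, "ay": 0, "az": 0, "claw": 40}, {"tx": 0.4, "ty": 0.3, "tz": 1, "ax": 0, "ay": 0, "az": 0, "claw": 40}, {"tx": 0.4, "ty": 0.3, "tz": 1, "ax": 0, "ay": 0, "az": 0, "claw": 40}, {"tx": 0.4, "ty": 0.3, "tz": 1, "ax": 0, "ay": 0, "az": 0, "claw": 40}])

```text
time_s: 14.27
tcp_pos: [0.517, -0.3776, 0.1423]
ee_rot: [[-0.758, 0.506, 0.413], [0.492, 0.858, -0.149], [-0.429, 0.09, -0.899]]
wrist_force: [-3.2, -4.7, 1.2]
gripper_width: 0.639
gripper_force: 30.1
```

>>> servo_tool(deltas=[{"tx": 0, "ty": 0, "tz": 0, "ax": 0, "ay": 0, "az": -0.06, "claw": 40}, {"tx": 0, "ty": 0, "tz": 0, "ax": 0, "ay": 0, "az": -0.13, "claw": 40}, {"tx": 0, "ty": 0, "tz": 0, "ax": 0, "ay": 0, "az": -0.2, "claw": 40}, {"tx": 0, "ty": 0, "tz": 0, "ax": 0, "ay": 0, "az": -0.27, "claw": 40}, {"tx": 0, "ty": 0, "tz": 0, "ax": 0, "ay": 0, "az": -0.34, "claw": 40}, {"tx": 0, "ty": 0, "tz": 0, "ax": 0, "ay": 0, "az": -0.4, "claw": 40}, {"tx": 0, "ty": 0, "tz": 0, "ax": 0, "ay": 0, "az": -0.43, "claw": 40}, {"tx": 0, "ty": 0, "tz": 0, "ax": 0, "ay": 0, "az": -0.43, "claw": 40}, {"tx": 0, "ty": 0, "tz": 0, "ax": 0, "ay": 0, "az": -0.43, "claw": 40}])

```text
time_s: 15.02
tcp_pos: [0.5168, -0.378, 0.1423]
ee_rot: [[-0.899, 0.145, 0.412], [0.09, 0.985, -0.149], [-0.428, -0.097, -0.899]]
wrist_force: [-3.0, -4.9, 0.5]
gripper_width: 0.635
gripper_force: 30.0
```

```bash
python3 - <<'E'
from h import *
np.set_printoptions(precision=4,suppress=True)
s=sense(); print(s["time_s"],s["tcp_pos"],s["wrist_force"],s["moment"],s["gripper_width"]*87,s["gripper_force"])
goal(s["tcp_pos"],RT(-19.7,26,-12))
E
```

```text
15.0167 [ 0.5168 -0.378   0.1423] [-3.0474 -4.8505  0.5195] [-0.9993  1.4009 -0.6489] 55.20393514489162 30.001829266548157
t [0. 0. 0.] a [-0.001 -0.     0.01 ] rows 1.0
```

Turned about 24°. Release and back out along the axis, then look.

>>> servo_tool(deltas=[{"tx": 0, "ty": 0, "tz": 0, "ax": 0, "ay": 0, "az": 0, "claw": 87}, {"tx": 0, "ty": 0, "tz": 0, "ax": 0, "ay": 0, "az": 0, "claw": 87}, {"tx": 0, "ty": 0, "tz": 0, "ax": 0, "ay": 0, "az": 0, "claw": 87}, {"tx": 0, "ty": 0, "tz": 0, "ax": 0, "ay": 0, "az": 0, "claw": 87}, {"tx": 0, "ty": 0, "tz": 0, "ax": 0, "ay": 0, "az": 0, "claw": 87}, {"tx": 0, "ty": 0, "tz": -20, "ax": 0, "ay": 0, "az": 0, "claw": 87}, {"tx": 0, "ty": 0, "tz": -55, "ax": 0, "ay": 0, "az": 0, "claw": 87}, {"tx": 0, "ty": 0, "tz": -90, "ax": 0, "ay": 0, "az": 0, "claw": 87}, {"tx": 0, "ty": 0, "tz": -125, "ax": 0, "ay": 0, "az": 0, "claw": 87}, {"tx": 0, "ty": 0, "tz": -150, "ax": 0, "ay": 0, "az": 0, "claw": 87}])

```text
time_s: 15.85
tcp_pos: [0.4549, -0.3549, 0.2801]
ee_rot: [[-0.898, 0.144, 0.415], [0.088, 0.985, -0.15], [-0.431, -0.098, -0.897]]
wrist_force: [1.7, -0.5, -0.7]
gripper_width: 0.997
gripper_force: 0.0
```

```bash
python3 - <<'E'
from h import *
np.set_printoptions(precision=4,suppress=True)
s=sense(); print(s["time_s"],s["tcp_pos"],s["wrist_force"])
M=c2w("wrist"); im=capture("wrist"); vis=im.copy()
u=proj("wrist",Bp(0,0,0),M); x0,y0=[max(0,int(v)-80) for v in u]
a=cv2.resize(vis[y0:y0+160,x0:x0+160],(480,480),interpolation=cv2.INTER_CUBIC)
for cam in ("scene","top"):
    im2=capture(cam); cv2.imwrite(f"pics/{cam}1.png",im2)
    for l in ("lid_edge",):
        for k in recognise(l,cam)[:1]: print(cam,l,k["confidence"],toG((c2w(cam)@np.append(k["xyz"],1))[:3]))
u=proj("scene",G([.08,0,.26])); x0,y0=[int(v)-50 for v in u]
b=cv2.resize(cv2.imread("pics/scene1.png")[y0:y0+150,x0:x0+100],(320,480),interpolation=cv2.INTER_CUBIC)
cv2.imwrite("pics/chk.png",np.hstack([a,b])); print(x0,y0)
E
```

```text
15.85 [ 0.4549 -0.3549  0.2801] [ 1.6689 -0.5068 -0.6873]
scene lid_edge 0.62 [ 0.0857 -0.0066  0.2794]
top lid_edge 0.64 [-0.0148 -0.0619  0.1584]
343 214
```

View pics/chk.png

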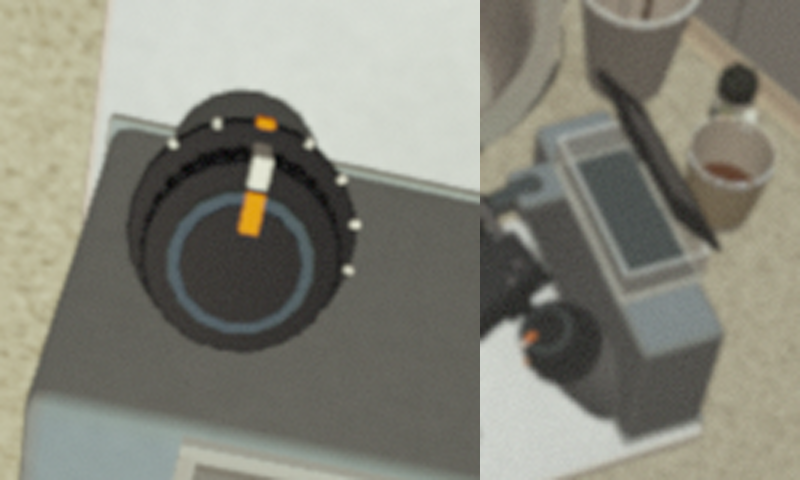

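```bash
python3 - <<'E'
from h import *
np.set_printoptions(precision=4,suppress=True)
R=RT(-19.7,0)
print(G([.118,0,.29]),O)
path([(G([.0,0,.37]),R),(G([.118,0,.37]),R),(G([.118,0,.293]),R)])
print("arc, tool axes from last wp, mm")
t0=np.array([.118,.293])
for f in (1.15,1.0,.9,.8,.7,.6,.5,.4,.3,.2,.1,0,-.04):
    x=.113-.075*np.cos(f)+.007*np.sin(f)+.0095; z=.221+.075*np.sin(f)+.007*np.cos(f); print(f,"tx %.1f tz %.1f"%((t0[0]-x)*1e3,(t0[1]-z)*1e3))
E
```

```text
[ 0.6654 -0.3565  0.29  ] [ 0.5543 -0.3167]
t [-126.    42.7  -49.1] a [-0.05   0.451  0.217] rows 5.0
   margin 40.4 err 0.0000 step [ 2.3  4.3  9.1  2.3 10.   6.2] q [-15.  20.  18.   0. -88. -94.]
t [-118.    0.    0.] a [0. 0. 0.] rows 3.0
   margin 39.5 err 0.0000 step [0.3 5.  8.6 0.  3.6 0.3] q [-16.  34.  41.   0. -97. -94.]
t [ 0.  0. 77.] a [0. 0. 0.] rows 2.0
   margin 45.4 err 0.0000 step [0.  0.3 5.9 0.  5.5 0. ] q [-16.  34.  30.  -0. -86. -94.]
arc, tool axes from last wp, mm
1.15 tx 19.7 tz 0.7
1.0 tx 30.1 tz 5.1
0.9 tx 36.6 tz 8.9
0.8 tx 42.7 tz 13.3
0.7 tx 48.4 tz 18.3
0.6 tx 53.4 tz 23.9
0.5 tx 58.0 tz 29.9
0.4 tx 61.9 tz 36.3
0.3 tx 65.1 tz 43.1
0.2 tx 67.6 tz 50.2
0.1 tx 69.4 tz 57.5
0 tx 70.5 tz 65.0
-0.04 tx 70.7 tz 68.0
```

>>> servo_tool(deltas=[{"tx": -25, "ty": 9, "tz": -25, "ax": -0.01, "ay": 0.09, "az": 0.043, "claw": 0}, {"tx": -50, "ty": 17, "tz": -49, "ax": -0.02, "ay": 0.18, "az": 0.087, "claw": 0}, {"tx": -76, "ty": 26, "tz": -49, "ax": -0.03, "ay": 0.271, "az": 0.13, "claw": 0}, {"tx": -101, "ty": 34, "tz": -49, "ax": -0.04, "ay": 0.361, "az": 0.174, "claw": 0}, {"tx": -126, "ty": 43, "tz": -49, "ax": -0.05, "ay": 0.451, "az": 0.217, "claw": 0}, {"tx": -126, "ty": 43, "tz": -49, "ax": -0.05, "ay": 0.451, "az": 0.217, "claw": 0}, {"tx": -126, "ty": 43, "tz": -49, "ax": -0.05, "ay": 0.451, "az": 0.217, "claw": 0}, {"tx": -126, "ty": 43, "tz": -49, "ax": -0.05, "ay": 0.451, "az": 0.217, "claw": 0}])

```text
time_s: 16.77
tcp_pos: [0.555, -0.3167, 0.3673]
ee_rot: [[-0.942, 0.337, -0.004], [0.337, 0.942, 0.001], [0.004, -0.001, -1.0]]
wrist_force: [-0.6, -0.3, 0.3]
gripper_width: 0.476
gripper_force: 0.0
```

```bash
python3 - <<'E'
from h import *
np.set_printoptions(precision=4,suppress=True)
s=sense(); print(s["time_s"],s["tcp_pos"],s["gripper_width"])
R=RT(-19.7,0)
path([(G([.118,0,.37]),R),(G([.118,0,.293]),R)])
M=c2w("wrist"); im=capture("wrist"); cv2.imwrite("pics/w9.png",im)
for l in ("lid_edge","lid"):
    for k in recognise(l,"wrist")[:2]: print(l,k["confidence"],toG((M@np.append(k["xyz"],1))[:3]))
E
```

```text
16.7667 [ 0.555  -0.3167  0.3673] 0.4762135100504063
t [-117.3   -0.3   -3.1] a [-0.001 -0.004  0.   ] rows 3.0
   margin 39.5 err 0.0000 step [0.3 5.  8.6 0.  3.6 0.3] q [-16.  34.  41.   0. -97. -94.]
t [ 0.  0. 77.] a [0. 0. 0.] rows 2.0
   margin 45.4 err 0.0000 step [0.  0.3 5.9 0.  5.5 0. ] q [-16.  34.  30.  -0. -86. -94.]
```

>>> servo_tool(deltas=[{"tx": -35, "ty": 0, "tz": -3, "ax": 0, "ay": 0, "az": 0, "claw": 0}, {"tx": -70, "ty": 0, "tz": -3, "ax": 0, "ay": 0, "az": 0, "claw": 0}, {"tx": -100, "ty": 0, "tz": -3, "ax": 0, "ay": 0, "az": 0, "claw": 0}, {"tx": -117, "ty": 0, "tz": -3, "ax": 0, "ay": 0, "az": 0, "claw": 0}, {"tx": -117, "ty": 0, "tz": -3, "ax": 0, "ay": 0, "az": 0, "claw": 0}, {"tx": -117, "ty": 0, "tz": 10, "ax": 0, "ay": 0, "az": 0, "claw": 0}, {"tx": -117, "ty": 0, "tz": 35, "ax": 0, "ay": 0, "az": 0, "claw": 0}, {"tx": -117, "ty": 0, "tz": 60, "ax": 0, "ay": 0, "az": 0, "claw": 0}, {"tx": -117, "ty": 0, "tz": 74, "ax": 0, "ay": 0, "az": 0, "claw": 0}, {"tx": -117, "ty": 0, "tz": 74, "ax": 0, "ay": 0, "az": 0, "claw": 0}, {"tx": -117, "ty": 0, "tz": 74, "ax": 0, "ay": 0, "az": 0, "claw": 0}])

```text
time_s: 17.83
tcp_pos: [0.6634, -0.3564, 0.2981]
ee_rot: [[-0.941, 0.338, 0.001], [0.338, 0.941, -0.001], [-0.001, -0.001, -1.0]]
wrist_force: [-0.4, 0.0, 0.5]
gripper_width: 0.005
gripper_force: 0.0
```

```bash
python3 - <<'E'
from h import *
np.set_printoptions(precision=4,suppress=True)
s=sense(); print(s["time_s"],toG(np.array(s["tcp_pos"])),s["gripper_width"],s["wrist_force"])
goal(G([.118,0,.293]),RT(-19.7,0))
E
```

```text
17.8333 [ 0.1161 -0.0006  0.2981] 0.005135900657383025 [-0.3721  0.0285  0.514 ]
t [-1.9  0.6  5.1] a [-0.001  0.001 -0.001] rows 1.0
```

>>> servo_tool(deltas=[{"tx": 10, "ty": 0, "tz": 0, "ax": 0, "ay": 0, "az": 0, "claw": 0}, {"tx": 20, "ty": 0, "tz": 1, "ax": 0, "ay": 0, "az": 0, "claw": 0}, {"tx": 30, "ty": 0, "tz": 6, "ax": 0, "ay": 0, "az": 0, "claw": 0}, {"tx": 37, "ty": 0, "tz": 10, "ax": 0, "ay": 0, "az": 0, "claw": 0}, {"tx": 43, "ty": 0, "tz": 14, "ax": 0, "ay": 0, "az": 0, "claw": 0}, {"tx": 48, "ty": 0, "tz": 19, "ax": 0, "ay": 0, "az": 0, "claw": 0}, {"tx": 53, "ty": 0, "tz": 25, "ax": 0, "ay": 0, "az": 0, "claw": 0}, {"tx": 58, "ty": 0, "tz": 31, "ax": 0, "ay": 0, "az": 0, "claw": 0}, {"tx": 62, "ty": 0, "tz": 37, "ax": 0, "ay": 0, "az": 0, "claw": 0}, {"tx": 62, "ty": 0, "tz": 37, "ax": 0, "ay": 0, "az": 0, "claw": 0}])

```text
time_s: 18.67
tcp_pos: [0.6057, -0.3356, 0.2617]
ee_rot: [[-0.941, 0.338, 0.003], [0.337, 0.941, -0.002], [-0.004, -0.001, -1.0]]
wrist_force: [-0.8, -0.7, 2.1]
gripper_width: 0.009
gripper_force: 0.7
```

```bash
python3 - <<'E'
from h import *
np.set_printoptions(precision=4,suppress=True)
s=sense(); print(s["time_s"],toG(np.array(s["tcp_pos"])),s["wrist_force"])
goal(G([.0475,0,.228]),RT(-19.7,0))
capture("top")
for k in recognise("lid_edge","top")[:2]: print(k["confidence"],toG((c2w("top")@np.append(k["xyz"],1))[:3]))
E
```

```text
18.6667 [ 0.0548 -0.0005  0.2617] [-0.8299 -0.7168  2.1015]
t [ 7.4  0.5 33.7] a [-0.001  0.004 -0.   ] rows 1.0
0.84 [0.0547 0.0322 0.2574]
```

Contact is present (≈2 N). Finish the arc down to a light press.

>>> servo_tool(deltas=[{"tx": 3, "ty": 0, "tz": 7, "ax": 0, "ay": 0, "az": 0, "claw": 0}, {"tx": 5, "ty": 0, "tz": 14, "ax": 0, "ay": 0, "az": 0, "claw": 0}, {"tx": 6, "ty": 0, "tz": 21, "ax": 0, "ay": 0, "az": 0, "claw": 0}, {"tx": 7, "ty": 0, "tz": 28, "ax": 0, "ay": 0, "az": 0, "claw": 0}, {"tx": 7, "ty": 0, "tz": 32, "ax": 0, "ay": 0, "az": 0, "claw": 0}, {"tx": 7, "ty": 0, "tz": 32, "ax": 0, "ay": 0, "az": 0, "claw": 0}, {"tx": 7, "ty": 0, "tz": 32, "ax": 0, "ay": 0, "az": 0, "claw": 0}])

```text
time_s: 19.35
tcp_pos: [0.5992, -0.3328, 0.2284]
ee_rot: [[-0.942, 0.337, -0.001], [0.337, 0.942, -0.001], [0.0, -0.001, -1.0]]
wrist_force: [-3.8, 2.4, 6.7]
gripper_width: 0.001
gripper_force: 3.5
```

```bash
python3 - <<'E'
from h import *
np.set_printoptions(precision=4,suppress=True)
s=sense(); print(s["time_s"],toG(np.array(s["tcp_pos"])),s["wrist_force"],s["joint_velocities"])
E
```

```text
19.35 [ 0.0477 -0.0001  0.2284] [-3.8017  2.4116  6.7109] [-0.0648 -0.0216 -0.0263 -0.1566  0.0807  0.0008]
```

>>> servo_tool(deltas=[{"tx": 0, "ty": 0, "tz": 1.5, "ax": 0, "ay": 0, "az": 0, "claw": 0}, {"tx": 0, "ty": 0, "tz": 3, "ax": 0, "ay": 0, "az": 0, "claw": 0}, {"tx": 0, "ty": 0, "tz": 3, "ax": 0, "ay": 0, "az": 0, "claw": 0}, {"tx": 0, "ty": 0, "tz": 3, "ax": 0, "ay": 0, "az": 0, "claw": 0}])

```text
time_s: 19.68
tcp_pos: [0.5992, -0.3329, 0.2282]
ee_rot: [[-0.942, 0.336, 0.001], [0.336, 0.942, -0.002], [-0.002, -0.002, -1.0]]
wrist_force: [-6.0, 4.5, 15.0]
gripper_width: 0.007
gripper_force: 7.2
```

```bash
python3 - <<'E'
from h import *
np.set_printoptions(precision=4,suppress=True)
s=sense(); print(s["time_s"],toG(np.array(s["tcp_pos"])),s["wrist_force"])
R=RT(-19.7,0)
b=np.array([.4313,-.347,0])
# single-finger press: finger centre 51 mm from TCP along +/-tool y when open; compare bodies
for dp in (-19.7,0,20): print(dp,clear(b+[0,0,.034],RT(dp,0)),clear(b+[0,0,.034],RT(dp,12)))
path([(G([.0475,0,.30]),R),(G([-.105,-.07,.30]),R),(b+[0,0,.06],R)])
print(G([-.105,-.07,.038]))
E
```

```text
19.6833 [ 0.0477 -0.0001  0.2282] [-6.0228  4.4917 15.0098]
-19.7 [ 38.7738  18.4122 103.0869  88.    ] [ 57.4362  39.515  118.4602  78.6736]
0 [63.3725 13.4058 76.4291 88.    ] [86.2395 33.9553 91.7832 78.6736]
20 [90.5035 -0.863  51.0515 88.    ] [112.8402  18.0936  63.0035  78.6736]
t [  0.1  -0.  -71.8] a [-0.002  0.002  0.001] rows 2.0
   margin 62.8 err 0.0000 step [0.  0.9 3.9 0.1 4.6 0. ] q [-16.  26.  18.   0. -82. -94.]
t [152.5 -70.    0. ] a [0. 0. 0.] rows 5.0
   margin 59.3 err 0.0000 step [1.6 2.9 4.6 0.  1.7 1.6] q [-22.  12.  -2.   0. -75. -88.]
t [  0.6   0.  240. ] a [0. 0. 0.] rows 6.0
   margin 34.4 err 0.0000 step [0.  3.  4.1 0.  5.3 0. ] q [-22.  25. -21.   0. -44. -88.]
[ 0.4318 -0.3472  0.038 ]
```

>>> servo_tool(deltas=[{"tx": 0, "ty": 0, "tz": -35, "ax": 0, "ay": 0, "az": 0, "claw": 0}, {"tx": 0, "ty": 0, "tz": -72, "ax": 0, "ay": 0, "az": 0, "claw": 0}, {"tx": 35, "ty": -16, "tz": -72, "ax": 0, "ay": 0, "az": 0, "claw": 0}, {"tx": 70, "ty": -32, "tz": -72, "ax": 0, "ay": 0, "az": 0, "claw": 0}, {"tx": 105, "ty": -48, "tz": -72, "ax": 0, "ay": 0, "az": 0, "claw": 0}, {"tx": 135, "ty": -62, "tz": -72, "ax": 0, "ay": 0, "az": 0, "claw": 0}, {"tx": 153, "ty": -70, "tz": -72, "ax": 0, "ay": 0, "az": 0, "claw": 0}, {"tx": 153, "ty": -70, "tz": -72, "ax": 0, "ay": 0, "az": 0, "claw": 0}])

```text
time_s: 20.35
tcp_pos: [0.4287, -0.3471, 0.2965]
ee_rot: [[-0.941, 0.34, 0.0], [0.34, 0.941, 0.0], [-0.0, 0.0, -1.0]]
wrist_force: [-0.8, 0.9, 1.1]
gripper_width: 0.003
gripper_force: 0.0
```

```bash
python3 - <<'E'
from h import *
np.set_printoptions(precision=4,suppress=True)
s=sense(); print(s["time_s"],toG(np.array(s["tcp_pos"])),s["wrist_force"])
for f,rc in (("w6",(150,55)),("w5",(150,50))):
    im=cv2.imread(f"pics/{f}.png"); M=np.load(f"{f}.npy"); hsv=cv2.cvtColor(im,cv2.COLOR_BGR2HSV)
    m=(hsv[...,2]<190)&(hsv[...,2]>20); m2=np.zeros_like(m); 
    b=proj("wrist",[.4313,-.347,.036],M).astype(int); y,x=b[1],b[0]; m2[max(0,y-45):y+45,max(0,x-45):x+45]=m[max(0,y-45):y+45,max(0,x-45):x+45]
    n,l,st,c=cv2.connectedComponentsWithStats(m2.astype(np.uint8)); i=l[y,x]; cs,_=cv2.findContours((l==i).astype(np.uint8),0,1); el=cv2.fitEllipse(max(cs,key=len)); print(f,st[i],el)
    for z in (.016,.024,.03,.034,.038):
        w=onz("wrist",el[0],z,M); print(z,w[:2]-[.4313,-.347], "diam", np.linalg.norm(onz("wrist",np.array(el[0])+[el[1][1]/2,0],z,M)-w)*2)
M=c2w("wrist"); im=capture("wrist"); cv2.imwrite("pics/w10.png",im)
hsv=cv2.cvtColor(im,cv2.COLOR_BGR2HSV); m=(hsv[...,1]>140)&(abs(hsv[...,0].astype(int)-62)<20)
n,l,st,c=cv2.connectedComponentsWithStats(m.astype(np.uint8)); i=1+np.argmax(st[1:,4]); print(c[i],st[i],onz("wrist",c[i],.038,M))
path([(np.array([.4313,-.347,.06]),RT(-19.7,0))])
E
```

```text
20.35 [-0.108  -0.071   0.2965] [-0.7984  0.8676  1.0924]
w6 [ 142   45   67   67 3334] ((175.09811401367188, 78.19532775878906), (58.67062759399414, 70.45606994628906), 135.34054565429688)
0.016 [ 0.005  -0.0041] diam 0.04963059715228488
0.024 [ 0.0011 -0.0015] diam 0.048091445526566204
0.03 [-0.0018  0.0005] diam 0.04693708180727717
0.034 [-0.0038  0.0018] diam 0.046167505994417844
0.038 [-0.0057  0.0031] diam 0.0453979301815585
w5 [ 156   78   58   57 2457] ((184.64210510253906, 105.95098876953125), (50.845359802246094, 59.623748779296875), 129.66029357910156)
0.016 [ 0.0056 -0.0039] diam 0.047881922724860256
0.024 [ 0.0012 -0.0015] diam 0.04652009534970931
0.03 [-0.0021  0.0003] diam 0.045498724818346055
0.034 [-0.0043  0.0015] diam 0.04481781113077073
0.038 [-0.0065  0.0027] diam 0.04413689744319525
[317.25   205.6156] [308 196  20  20 320] [ 0.4339 -0.3483  0.038 ]
t [ -0.2   0.4 236.4] a [ 0.     0.001 -0.002] rows 6.0
   margin 34.4 err 0.0000 step [0.  3.  4.  0.  5.2 0. ] q [-22.  25. -21.  -0. -44. -88.]
```

>>> servo_tool(deltas=[{"tx": -1.5, "ty": 0.3, "tz": 38, "ax": 0, "ay": 0, "az": 0, "claw": 0}, {"tx": -1.5, "ty": 0.3, "tz": 76, "ax": 0, "ay": 0, "az": 0, "claw": 0}, {"tx": -1.5, "ty": 0.3, "tz": 114, "ax": 0, "ay": 0, "az": 0, "claw": 0}, {"tx": -1.5, "ty": 0.3, "tz": 152, "ax": 0, "ay": 0, "az": 0, "claw": 0}, {"tx": -1.5, "ty": 0.3, "tz": 188, "ax": 0, "ay": 0, "az": 0, "claw": 0}, {"tx": -1.5, "ty": 0.3, "tz": 218, "ax": 0, "ay": 0, "az": 0, "claw": 0}, {"tx": -1.5, "ty": 0.3, "tz": 238, "ax": 0, "ay": 0, "az": 0, "claw": 0}, {"tx": -1.5, "ty": 0.3, "tz": 242, "ax": 0, "ay": 0, "az": 0, "claw": 0}, {"tx": -1.5, "ty": 0.3, "tz": 242, "ax": 0, "ay": 0, "az": 0, "claw": 0}, {"tx": -1.5, "ty": 0.3, "tz": 242, "ax": 0, "ay": 0, "az": 0, "claw": 0}, {"tx": -1.5, "ty": 0.3, "tz": 242, "ax": 0, "ay": 0, "az": 0, "claw": 0}])

```text
time_s: 21.32
tcp_pos: [0.4354, -0.3482, 0.056]
ee_rot: [[-0.942, 0.337, 0.004], [0.337, 0.942, -0.002], [-0.004, -0.001, -1.0]]
wrist_force: [0.5, -0.3, 0.1]
gripper_width: 0.002
gripper_force: 0.0
```

```bash
python3 - <<'E'
from h import *
np.set_printoptions(precision=4,suppress=True)
s=sense(); print(s["time_s"],s["tcp_pos"],s["wrist_force"],s["joint_velocities"])
goal([.4325,-.3475,.038],RT(-19.7,0))
# check cup, collar state in the other views before starting
capture("top"); t=trace("cup","top")
if t: print(t[0]["confidence"],cupfit(t[0]["mask"],c2w("top"),[.52,-.2355],.019,"top"))
for l in ("lid_edge","honey_jar","salt_shaker","garlic"):
    for k in recognise(l,"top")[:1]: print(l,round(k["confidence"],2),(c2w("top")@np.append(k["xyz"],1))[:3])
E
```

```text
21.3167 [ 0.4354 -0.3482  0.056 ] [ 0.4911 -0.258   0.1306] [-0.0278 -0.8879 -0.2403 -0.1345 -0.0572  0.0138]
t [ 3.1 -0.3 18. ] a [-0.001  0.004  0.   ] rows 1.0
lid_edge 0.65 [ 0.6183 -0.3328  0.2284]
honey_jar 0.73 [0.3791 0.055  0.0934]
salt_shaker 0.76 [ 0.4685 -0.5649  0.0781]
garlic 0.81 [ 0.3797 -0.4895  0.0338]
```

>>> servo_tool(deltas=[{"tx": 2.5, "ty": 0, "tz": 10, "ax": 0, "ay": 0, "az": 0, "claw": 0}, {"tx": 2.5, "ty": 0, "tz": 18, "ax": 0, "ay": 0, "az": 0, "claw": 0}, {"tx": 2.5, "ty": 0, "tz": 22, "ax": 0, "ay": 0, "az": 0, "claw": 0}, {"tx": 2.5, "ty": 0, "tz": 25, "ax": 0, "ay": 0, "az": 0, "claw": 0}, {"tx": 2.5, "ty": 0, "tz": 26, "ax": 0, "ay": 0, "az": 0, "claw": 0}, {"tx": 2.5, "ty": 0, "tz": 26, "ax": 0, "ay": 0, "az": 0, "claw": 0}, {"tx": 2.5, "ty": 0, "tz": 26, "ax": 0, "ay": 0, "az": 0, "claw": 0}])

```text
time_s: 22.2
tcp_pos: [0.4317, -0.3469, 0.0321]
ee_rot: [[-0.942, 0.336, 0.001], [0.336, 0.942, -0.002], [-0.001, -0.001, -1.0]]
wrist_force: [-5.5, 5.7, 21.7]
gripper_width: 0.01
gripper_force: 11.4
```

>>> servo_tool(deltas=[{"tx": 0, "ty": 0, "tz": 1.5, "ax": 0, "ay": 0, "az": 0, "claw": 0}, {"tx": 0, "ty": 0, "tz": 1.5, "ax": 0, "ay": 0, "az": 0, "claw": 0}, {"tx": 0, "ty": 0, "tz": 1.5, "ax": 0, "ay": 0, "az": 0, "claw": 0}])

```text
time_s: 22.45
tcp_pos: [0.4317, -0.347, 0.0319]
ee_rot: [[-0.942, 0.335, 0.001], [0.335, 0.942, -0.002], [-0.001, -0.002, -1.0]]
wrist_force: [-6.5, 8.1, 30.8]
gripper_width: 0.004
gripper_force: 15.5
```

>>> servo_tool(deltas=[{"tx": 0, "ty": 0, "tz": -8, "ax": 0, "ay": 0, "az": 0, "claw": 0}, {"tx": 0, "ty": 0, "tz": -25, "ax": 0, "ay": 0, "az": 0, "claw": 0}, {"tx": 0, "ty": 0, "tz": -60, "ax": 0, "ay": 0, "az": 0, "claw": 0}, {"tx": 10, "ty": 0, "tz": -95, "ax": 0, "ay": 0, "az": 0, "claw": 0}, {"tx": 20, "ty": 0, "tz": -130, "ax": 0, "ay": 0, "az": 0, "claw": 0}, {"tx": 20, "ty": 0, "tz": -165, "ax": 0, "ay": 0, "az": 0, "claw": 0}, {"tx": 20, "ty": 0, "tz": -200, "ax": 0, "ay": 0, "az": 0, "claw": 0}, {"tx": 20, "ty": 0, "tz": -200, "ax": 0, "ay": 0, "az": 0, "claw": 0}, {"tx": 20, "ty": 0, "tz": -200, "ax": 0, "ay": 0, "az": 0, "claw": 0}])

```text
time_s: 23.2
tcp_pos: [0.4135, -0.3404, 0.2294]
ee_rot: [[-0.941, 0.337, 0.006], [0.337, 0.941, -0.003], [-0.006, -0.001, -1.0]]
wrist_force: [-0.6, 0.2, -1.3]
gripper_width: 0.005
gripper_force: 0.0
```

```bash
python3 - <<'E'
from h import *
np.set_printoptions(precision=4,suppress=True)
s=sense(); print(s["time_s"],s["tcp_pos"],s["wrist_force"])
M=c2w("wrist"); im=capture("wrist"); cv2.imwrite("pics/w11.png",im); hsv=cv2.cvtColor(im,cv2.COLOR_BGR2HSV)
m=(hsv[...,1]>140)&(abs(hsv[...,0].astype(int)-62)<20); n,l,st,c=cv2.connectedComponentsWithStats(m.astype(np.uint8)); i=1+np.argmax(st[1:,4]); print("green",c[i],onz("wrist",c[i],.038,M))
t=trace("cup","wrist")
if t: print(t[0]["confidence"],cupfit(t[0]["mask"],M,[.52,-.2355],.019))
w=(hsv[...,1]<60)&(hsv[...,2]>150); o=(abs(hsv[...,0].astype(int)-17)<8)&(hsv[...,1]>150)&(hsv[...,2]>120)
u=proj("wrist",Bp(0,0,0),M).astype(int); x,y=u; sl=(slice(max(0,y-60),y+60),slice(max(0,x-60),x+60))
n,l,st,c=cv2.connectedComponentsWithStats(o[sl].astype(np.uint8)); print("orange",[(c[k]+[max(0,x-60),max(0,y-60)],st[k,4]) for k in range(1,n) if st[k,4]>4])
n,l,st,c=cv2.connectedComponentsWithStats(w[sl].astype(np.uint8)); print("white",[(c[k]+[max(0,x-60),max(0,y-60)],st[k,4]) for k in range(1,n) if 4<st[k,4]<300])
for a in (0,-.419,.419): print(a,"line pred",proj("wrist",Bp(.026,a,.011),M))
print("mark pred",proj("wrist",Bp(.034,0,-.017),M))
E
```

```text
23.2 [ 0.4135 -0.3404  0.2294] [-0.5641  0.2295 -1.2852]
green [316.0762 233.5202] [ 0.4333 -0.3483  0.038 ]
0.69 (array([ 0.5216, -0.2353]), array([-1.2343,  1.0226, -0.2524,  0.3154]))
orange [(array([337.1336, 352.0486]), np.int32(247)), (array([297.2897, 352.7262]), np.int32(252)), (array([317.4545, 368.7273]), np.int32(11))]
white []
0 line pred [316.5961 344.0028]
-0.419 line pred [330.5905 347.0434]
0.419 line pred [302.6112 347.0939]
mark pred [316.6661 329.9132]
```

```bash
python3 -c "
from station import *
print(finish_job())"
```

```text
the job is handed in; nothing more can be done
None
```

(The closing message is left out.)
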